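# Pack the sample bottles and close the shipping carton

## Robot

A 6-joint arm with a two-finger parallel gripper is mounted at the origin on the work surface. World frame = base frame: x ahead of the robot, y to its left, z up, the work surface at z = 0. Lengths are in m, angles in rad, forces in N, time in s.
With the tool pointing down it reaches from about 0.225 to 0.875 m from the base axis. Payload 3.4 kg.
Tool frame: the origin (TCP) lies at the very end of the fingers, on their centre line; the grasp point (between the pads) lies manip.grip_point_offset behind it (manip.grip_point_offset is the distance from the TCP to the grasp point, in m); z points along the fingers, y is the line along which they close (so a half turn about z gives the same grasp; the last joint's range is limited). The gripper opens to 85 mm and grips with 20 to 120 N. Pads are 22 mm wide; open, the fingers measure 114 mm over their backs; the gripper's body (76 mm by 85 mm) begins 54 mm behind the grasp point. The pads swing forward as they close: fully open they stand 13 mm farther back than shut.
Start: joints at [-1.439, 0.276, 1.505, -0, 1.361, -0.121], TCP at [0.144, -0.557, 0.231] pointing down, gripper open.
Joint ranges: [-2.89, 2.89], [-0.75, 2.08], [0.22, 2.7], [-1.18, 4.32], [0.11, 2.71], [-2.7, 2.7]. Speed limits (rad/s): [2.57, 2.57, 3.14, 3.14, 3.14, 3.14].

## Interface

Orientations are given as a unit quaternion [w, x, y, z].
In Python, from rig import manip gives the robot as it stands.
- The arm moves only by the shell command python3 -m pendant 'ROWS' [FORCE]. ROWS is JSON, a list of rows, each an object of numbers: "jaw": the opening, from -1 (shut) to 1 (fully open); "tx", "ty", "tz": the shift along the world's x, y, z in cm; "ax", "ay", "az": the turn, a rotation vector about the world's x, y, z in degrees. In form: [{"jaw": .., "tx": .., "ty": .., "tz": .., "ax": .., "ay": .., "az": ..}, ...]. A call has 1 to 10 rows; each row is the pose to reach, as a shift and turn from the pose commanded when the call began; what a row does not reach only later rows make up. A row lasts 1/8 s, in which the tool goes at most 62.5 mm and 10.7 degrees, less where a joint would pass 70% of its speed; a pose out of reach is approached as far as the arm can. A call with a gripper value outside its range is refused whole. The fingers move at their own pace and stop on an object; FORCE is the grip in N (left out, the last holds). Time passes only in rows, so rows that repeat a pose let the fingers close. It gives the time, the measured TCP pose, the force, the opening and the grip force at its end, in the units of the state.
- manip.get_state(): the state, without advancing time (a new reading comes with each control period).
- manip.get_image(name): name is "scene" or "top" or "wrist"; returns a dict with "pixels" (420x560x3 uint8, blue, green, red), "depth" (420x560 float32, m along the optical axis (not along the pixel's ray), 0 where there is no reading), "fx", "fy", "cx", "cy" (pixels), "D" ([k1, k2, p1, p2, k3] as OpenCV has them; the pictures are not rectified), "pose" (4x4, takes a point from camera to world coordinates). Camera axes: x right, y down, z forward; pixel columns grow to the right and rows downward; lengths in m; the calibration is good to about 2 mm. A picture is of the moment at which its call begins.
- manip.sign_off(): hands the job in; it is judged then, once.
The state is a dict: "clock": time; "qpos": joint angles; "qd": joint speeds; "effort": joint torques, N m; "position": TCP position; "ee_rot": TCP orientation; "contact_force": force on the tool from outside, world axes, zero at the start; "moment": the same for the moment, N m; "width": finger opening in m; "gripper_force": force on a finger pad.
Only numpy, scipy, OpenCV 4.12 (cv2) and the standard library are available. Lean on these libraries where they do the work, as an engineer would, in place of code of your own. Each camera call takes 0.05 s, during which the arm holds its last target. There are 200 camera calls.

## Task

Pack every sample bottle on the bench into the shipping carton for dispatch, each standing upright, cap up, on the floor of its own compartment; some have fallen over and must be stood up again. Then close the carton by folding its flaps down flat, both short flaps first and only then the two long ones, without crushing the carton. Leave the tube rack, the beaker and the tape roll where they are.

Things in the scene. Friction and masses are not known exactly. Their poses are not given: they have to be found in the camera images.
- carton: open cardboard carton, fixed to the bench. Origin: centre of its underside, z up, long side along its y. Inside 130 mm (x) by 176 mm (y), walls and floor 4 mm thick, wall tops 108 mm above the bench. A corrugated insert, 60 mm high above the floor, makes four compartments of 63 x 62 mm. Short flaps on its +y and -y walls, long flaps on +x and -x, all start open, leaning outward.
- cell0 (a point): on the carton floor, 4 mm above the bench, in the compartment toward the carton's +x +y corner: its centre, where a bottle's underside goes
- cell1 (a point): on the carton floor, 4 mm above the bench, in the compartment toward the carton's +x -y corner: its centre, where a bottle's underside goes
- cell2 (a point): on the carton floor, 4 mm above the bench, in the compartment toward the carton's -x +y corner: its centre, where a bottle's underside goes
- cell3 (a point): on the carton floor, 4 mm above the bench, in the compartment toward the carton's -x -y corner: its centre, where a bottle's underside goes
- flap_short_a (a joint): hinge of the short flap on the carton's +y wall: 0 = flat over the opening, 1.57 = upright, grows outward to 2.9. Flap 136 mm along the hinge, 67 mm from hinge to free edge, 3 mm thick. Hinge line at y = 90, z = 109.5 mm in the carton's frame. The flap stays at any angle it is left at; about 0.5 N square to the board at its edge moves it.
- flap_short_b (a joint): hinge of the short flap on the carton's -y wall: 0 = flat over the opening, 1.57 = upright, grows outward to 2.9. Flap 136 mm along the hinge, 67 mm from hinge to free edge, 3 mm thick. Hinge line at y = -90, z = 109.5 mm in the carton's frame. The flap stays at any angle it is left at; about 0.5 N square to the board at its edge moves it.
- flap_long_a (a joint): hinge of the long flap on the carton's +x wall: 0 = flat over the opening, 1.57 = upright, grows outward to 2.9. Flap 182 mm along the hinge, 67 mm from hinge to free edge, 3 mm thick. Hinge line at x = 67, z = 112.5 mm in the carton's frame. The flap stays at any angle it is left at; about 0.5 N square to the board at its edge moves it.
- flap_long_b (a joint): hinge of the long flap on the carton's -x wall: 0 = flat over the opening, 1.57 = upright, grows outward to 2.9. Flap 182 mm along the hinge, 67 mm from hinge to free edge, 3 mm thick. Hinge line at x = -67, z = 112.5 mm in the carton's frame. The flap stays at any angle it is left at; about 0.5 N square to the board at its edge moves it.
- flap_short_a_edge (a point): middle of the free edge of the short flap flap_short_a (67 mm from its hinge)
- flap_short_b_edge (a point): middle of the free edge of the short flap flap_short_b (67 mm from its hinge)
- flap_long_a_edge (a point): middle of the free edge of the long flap flap_long_a (67 mm from its hinge)
- flap_long_b_edge (a point): middle of the free edge of the long flap flap_long_b (67 mm from its hinge)
- bottle_a: a sample bottle, square white plastic body 44 x 44 mm, 68 mm high, tapering shoulder, round green screw cap 36 mm in diameter that spans heights 74 to 96 mm; 96 mm long overall, about 140 g. Origin: centre of its underside; z runs from underside to cap. Starts standing. May be absent (None from the start).
- bottle_b: a sample bottle, square white plastic body 44 x 44 mm, 68 mm high, tapering shoulder, round green screw cap 36 mm in diameter that spans heights 74 to 96 mm; 96 mm long overall, about 140 g. Origin: centre of its underside; z runs from underside to cap. Starts standing. May be absent (None from the start).
- bottle_c: a sample bottle, square white plastic body 44 x 44 mm, 68 mm high, tapering shoulder, round green screw cap 36 mm in diameter that spans heights 74 to 96 mm; 96 mm long overall, about 140 g. Origin: centre of its underside; z runs from underside to cap. Starts fallen over, lying on a side of its square body, so that its axis is 22 mm above the bench.
- bottle_d: a sample bottle, square white plastic body 44 x 44 mm, 68 mm high, tapering shoulder, round green screw cap 36 mm in diameter that spans heights 74 to 96 mm; 96 mm long overall, about 140 g. Origin: centre of its underside; z runs from underside to cap. Starts fallen over like bottle_c. May be absent (None from the start).
- tube_rack: bystander: white rack of green-capped tubes, 76 x 140 mm, 59 mm high, on the far side of the bench; origin at the centre of its underside
- beaker: bystander: clear plastic beaker, 80 mm across, 95 mm high, on the far side of the bench; origin at the centre of its underside
- tape_roll: bystander: roll of brown packing tape lying flat, 100 mm across, 48 mm high, on the far side of the bench; origin at the centre of its underside

How it is judged:
On the way, in this order (a step that is already met when the one before it is completed fails the run):
1. every bottle present stands upright on the floor of the carton, in a compartment of its own, all flaps still open (x of bottle_a in the frame of carton between -0.055 and 0.055 m and y of bottle_a in the frame of carton between -0.08 and 0.08 m and z of bottle_a in the frame of carton between -0.002 and 0.014 m and angle between each of bottle_a, bottle_b, bottle_c, bottle_d's own z axis and vertical below 0.15 rad and x of bottle_b in the frame of carton between -0.055 and 0.055 m and y of bottle_b in the frame of carton between -0.08 and 0.08 m and z of bottle_b in the frame of carton between -0.002 and 0.014 m and x of bottle_c in the frame of carton between -0.055 and 0.055 m and y of bottle_c in the frame of carton between -0.08 and 0.08 m and z of bottle_c in the frame of carton between -0.002 and 0.014 m and x of bottle_d in the frame of carton between -0.055 and 0.055 m and y of bottle_d in the frame of carton between -0.08 and 0.08 m and z of bottle_d in the frame of carton between -0.002 and 0.014 m and value of joint each of flap_short_a, flap_short_b, flap_long_a, flap_long_b above 0.8 rad), for 0.3 s.
2. both short flaps are folded down flat while both long flaps are still open (value of joint each of flap_short_a, flap_short_b below 0.15 rad and value of joint each of flap_long_a, flap_long_b above 0.8 rad), for 0.2 s.
3. both long flaps are folded down flat over the short ones (value of joint each of flap_short_a, flap_short_b, flap_long_a, flap_long_b below 0.15 rad), for 0.2 s.
At the end, for the whole second after the job is handed in: Every bottle present stands in the carton, its underside within 10 mm of the carton floor and its axis within 0.15 rad of vertical, at rest; all four flaps are folded to within 0.15 rad of flat (free edge under 10 mm high) (all of step 3 and x of bottle_a in the frame of carton between -0.055 and 0.055 m and y of bottle_a in the frame of carton between -0.08 and 0.08 m and z of bottle_a in the frame of carton between -0.002 and 0.014 m and angle between each of bottle_a, bottle_b, bottle_c, bottle_d's own z axis and vertical below 0.15 rad and x of bottle_b in the frame of carton between -0.055 and 0.055 m and y of bottle_b in the frame of carton between -0.08 and 0.08 m and z of bottle_b in the frame of carton between -0.002 and 0.014 m and x of bottle_c in the frame of carton between -0.055 and 0.055 m and y of bottle_c in the frame of carton between -0.08 and 0.08 m and z of bottle_c in the frame of carton between -0.002 and 0.014 m and x of bottle_d in the frame of carton between -0.055 and 0.055 m and y of bottle_d in the frame of carton between -0.08 and 0.08 m and z of bottle_d in the frame of carton between -0.002 and 0.014 m and linear speed of each of bottle_a, bottle_b, bottle_c, bottle_d below 0.03 m/s); the robot touches nothing.
It fails at once if the tube rack, beaker or tape roll is moved by more than 40 mm (distance of any of tube_rack, beaker, tape_roll from where it was at the start of the episode above 0.04 m).
It fails at once if the carton is crushed: the fingers press on it with more than 60 N (contact force between the fingers and carton above 60 N).
Of bottle_a, bottle_b, bottle_d only 2 to 3 are there at a start; the rules pass over those that are not, and their reading is None.
At some moment in a run one of bottle_a, bottle_b, bottle_c, bottle_d may be knocked a few centimetres aside while the robot is not near it.
Once in a run the grip may slacken for a moment while it holds something.
It also fails if it takes over 210 s, if anything falls off the work surface, if the arm or the gripper's body presses on something with over 40 N, if the wrist force passes 120 N, or if a joint passes its speed limit or range.

## Working session

There is one attempt and no reset: what is moved stays moved. The work goes in short steps, Python scripts to look and compute and a shell command to move; the robot and the scene stay as the last step left them, time stands still between calls to the robot, and variables do not carry over. Pictures are saved under pics/ and viewed, at most 14 in all, crops included, and the job is handed in when it is done.

```bash
ls; mkdir -p pics
cat > h.py <<'E'
import numpy as np, cv2
from rig import manip
def img(n): return manip.get_image(n)
def ray(im,u,v):
    K=np.array([[im['fx'],0,im['cx']],[0,im['fy'],im['cy']],[0,0,1]])
    p=cv2.undistortPoints(np.array([[[u,v]]],float),K,np.array(im['D'],float)).ravel()
    T=np.array(im['pose']); return T[:3,3],T[:3,:3]@np.array([p[0],p[1],1])
def onz(im,u,v,z):
    o,d=ray(im,u,v); return o+d*(z-o[2])/d[2]
def cloud(im):
    K=np.array([[im['fx'],0,im['cx']],[0,im['fy'],im['cy']],[0,0,1]])
    h,w=im['depth'].shape; vv,uu=np.mgrid[:h,:w]
    p=cv2.undistortPoints(np.stack([uu.ravel(),vv.ravel()],1).astype(float)[:,None],K,np.array(im['D'],float))[:,0]
    d=im['depth'].ravel(); P=np.c_[p*d[:,None],d]; T=np.array(im['pose'])
    P=P@T[:3,:3].T+T[:3,3]; P[d==0]=np.nan; return P.reshape(h,w,3)
E
python3 - <<'E'
from h import *
for n in ['scene','top']:
    im=img(n); cv2.imwrite(f'pics/{n}0.png',im['pixels']); print(n,im['pose'],(im['depth']>0).mean())
print(manip.get_state(), manip.grip_point_offset)
E
```

```text
pics
scene [[-0.62281264  0.61952817 -0.47779625  1.12087842]
 [ 0.7823602   0.49638492 -0.37618417  0.46432717]
 [ 0.00411416 -0.60810102 -0.79384899  1.01615843]
 [ 0.          0.          0.          1.        ]] 0.9958545918367347
top [[ 0.00706985 -0.99630456  0.08559931  0.50915641]
 [-0.99985205 -0.00838538 -0.01501866  0.04516497]
 [ 0.01568095 -0.08548047 -0.99621644  1.14322434]
 [ 0.          0.          0.          1.        ]] 0.9960374149659864
{'clock': 0.1, 'qpos': array([-1.43902639e+00,  2.76523909e-01,  1.50594403e+00,  1.67060307e-05,
        1.36067623e+00, -1.21000564e-01]), 'qd': array([-1.14528128e-03,  4.33738149e-04,  8.25194728e-05,  8.39090656e-04,
       -5.01722991e-04, -5.94894380e-04]), 'effort': array([ 8.43848811e-04, -4.17700589e+01, -2.46403277e+01, -1.54561039e-04,
        5.80607491e-03, -7.19516351e-06]), 'position': array([ 0.14374362, -0.55629901,  0.23055557]), 'ee_rot': array([-7.75793723e-04,  9.92023931e-01,  1.26047284e-01,  3.99061603e-06]), 'contact_force': array([0.59837366, 1.29575966, 0.15495208]), 'moment': array([ 0.00332119,  0.03763943, -0.00146087]), 'gripper_force': 0.0, 'width': 0.0856434083012268} 0.0187
```

View pics/top0.png

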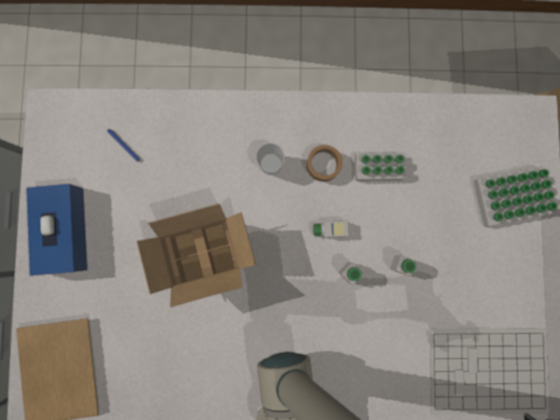

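View pics/scene0.png

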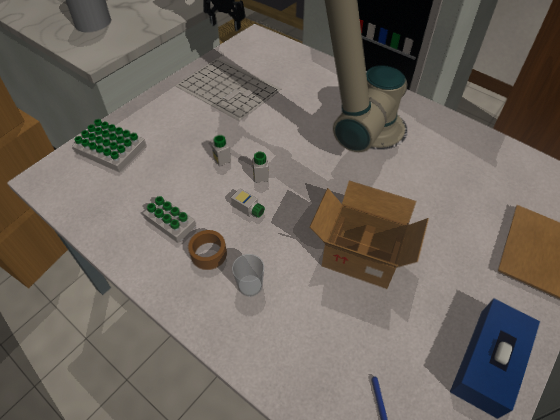

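The top view shows standing bottles with caps at (354,273) and (408,266), one fallen bottle at (330,229) with its cap to the left at (318,230), the carton at (200,255), and the bystanders at (270,158), (324,163) and (381,166).

```bash
cat > m.py <<'E'
from h import *
def green(px):
    h=cv2.cvtColor(px,cv2.COLOR_BGR2HSV); return cv2.inRange(h,(45,90,30),(85,255,255))
E
python3 - <<'E'
from m import *
im=img('top'); P=cloud(im); px=im['pixels']
n,l,s,c=cv2.connectedComponentsWithStats(green(px))
for i in range(1,n):
    if s[i,4]>40:
        q=P[l==i]; print(c[i].round(1),s[i,4],'med',np.nanmedian(q,0).round(4),'max z',np.nanmax(q[:,2]).round(4),'on.096',onz(im,*c[i],.096).round(4))
print('table z',np.nanmedian(P[330:345,150:250,2]))
# fallen bottle: points above table in area
u=P[205:250,305:355].reshape(-1,3); u=u[(u[:,2]>.015)]
r=cv2.minAreaRect((u[:,:2]*1000).astype(np.float32)); print('fallen',r,np.nanpercentile(u[:,2],[50,95]))
# ortho height map, both cams, of the carton
ims=img('scene'); Q=np.r_[P.reshape(-1,3),cloud(ims).reshape(-1,3)]
C=np.r_[px.reshape(-1,3),ims['pixels'].reshape(-1,3)]
A=P[200:310,130:260].reshape(-1,3)
for lo,hi in [(.055,.075),(.098,.118),(.12,.2)]:
    a=A[(A[:,2]>lo)&(A[:,2]<hi)]; print(lo,len(a),cv2.minAreaRect((a[:,:2]*1000).astype(np.float32)))
cv2.imwrite('pics/crop1.png',cv2.resize(px[195:315,125:265],None,fx=5,fy=5,interpolation=cv2.INTER_CUBIC))
np.save('top0.npy',px)
E
```

```text
[527.7 175.9] 201 med [ 0.71   -0.6629  0.0583] max z 0.064 on.096 [ 0.7029 -0.6335  0.096 ]
[501.  181.1] 44 med [ 0.6947 -0.5802  0.0583] max z 0.0621 on.096 [ 0.6879 -0.5583  0.096 ]
[530.3 186.7] 200 med [ 0.679  -0.6697  0.0581] max z 0.0642 on.096 [ 0.6732 -0.6393  0.096 ]
[503.7 192.1] 48 med [ 0.6635 -0.5864  0.0579] max z 0.0644 on.096 [ 0.6578 -0.5644  0.096 ]
[493.  194.2] 44 med [ 0.6575 -0.5546  0.0591] max z 0.0637 on.096 [ 0.6518 -0.5347  0.096 ]
[532.7 197.9] 207 med [ 0.6474 -0.6665  0.0583] max z 0.0636 on.096 [ 0.6427 -0.6446  0.096 ]
[506.4 203.2] 49 med [ 0.6322 -0.5929  0.0585] max z 0.0639 on.096 [ 0.6275 -0.5706  0.096 ]
[495.6 205.1] 44 med [ 0.6264 -0.5622  0.0589] max z 0.0627 on.096 [ 0.6222 -0.5407  0.096 ]
[535.8 208.9] 206 med [ 0.6163 -0.6823  0.058 ] max z 0.0638 on.096 [ 0.6128 -0.6516  0.096 ]
[509.  214.2] 47 med [ 0.6014 -0.5985  0.0579] max z 0.0627 on.096 [ 0.5978 -0.5767  0.096 ]
[498.2 216.3] 43 med [ 0.5955 -0.5681  0.0587] max z 0.063 on.096 [ 0.592  -0.5465  0.096 ]
[317.  229.4] 58 med [ 0.5565 -0.063   0.0388] max z 0.0455 on.096 [ 0.5533 -0.0574  0.096 ]
[408.2 265.9] 104 med [ 0.4582 -0.299   0.0952] max z 0.0999 on.096 [ 0.4585 -0.299   0.096 ]
[353.8 273.9] 110 med [ 0.4367 -0.1552  0.0955] max z 0.1007 on.096 [ 0.4368 -0.1544  0.096 ]
table z -0.00017104672637469065
fallen ((558.3397216796875, -101.94439697265625), (43.78786087036133, 96.52851104736328), 3.294520378112793) [0.04249899 0.04698538]
0.055 1055 ((490.76287841796875, 254.06744384765625), (130.70677185058594, 172.0859832763672), 16.06025505065918)
0.098 687 ((490.6031188964844, 250.5457763671875), (143.70651245117188, 200.61448669433594), 16.036611557006836)
0.12 4252 ((487.4703674316406, 247.55953979492188), (215.1876678466797, 271.06927490234375), 16.146955490112305)
```

View pics/crop1.png

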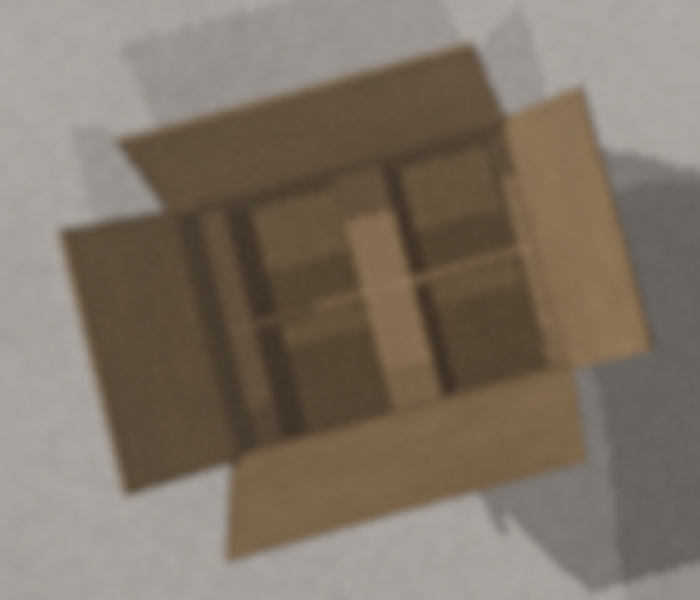

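The crop shows the carton with its open flaps: a wide light insert strip in the middle at (385,310), a thin divider from (250,325) to (520,250), and another strip near the +y end at (235,330). Next I'll get the profile in the carton frame, the flap angles and the bottle yaws.

Run:
```python
from m import *
it,is_=img('top'),img('scene'); Q=np.r_[cloud(it).reshape(-1,3),cloud(is_).reshape(-1,3)]; Q=Q[~np.isnan(Q[:,0])]
a=np.radians(16.05); R=np.array([[np.cos(a),-np.sin(a)],[np.sin(a),np.cos(a)]])
# outer shell: points on walls z .02-.1 from both, outside faces
L=(Q[:,:2]-[.4906,.252])@R  # carton coords
m=(Q[:,2]>.02)&(Q[:,2]<.1)&(abs(L[:,0])<.09)&(abs(L[:,1])<.12)
print('shell pct x',np.percentile(L[m,0],[0.5,2,98,99.5]).round(4),'y',np.percentile(L[m,1],[.5,2,98,99.5]).round(4),m.sum())
N=len(it['depth'].ravel())
for xs in (-.033,.033):
    print('profile x',xs)
    for y in np.arange(-.1,.1,.005):
        k=(abs(L[:,0]-xs)<.012)&(abs(L[:,1]-y)<.0025)&(Q[:,2]<.12); z=Q[k,2]
        if len(z): print(int(y*1000),(np.percentile(z,[5,50,95])*1000).astype(int),end=' | ')
    print()
# flaps
def fit(mask,i,h,zh,s):
    z=Q[mask,2]-zh; o=s*L[mask,i]-h
    th=np.arctan2(z,-o); print('flap',i,s,'angle med',np.median(th).round(3),np.percentile(th,[10,90]).round(3),'maxext',np.percentile(np.hypot(z,o),98).round(3),mask.sum())
for i,h,zh,w in ((1,.09,.1095,.06),(0,.067,.1125,.08)):
    for s in (1,-1):
        k=(Q[:,2]>.13)&(Q[:,2]<.19)&(abs(L[:,1-i])<w)&(s*L[:,i]>h-.005)&(s*L[:,i]<h+.08); fit(k,i,h,zh,s)
for c in [(.4367,-.155),(.4585,-.299)]:
    k=(np.hypot(*(Q[:,:2]-c).T)<.045)&(Q[:,2]>.008)&(Q[:,2]<.064); print('bottle',c,cv2.minAreaRect((Q[k,:2]*1000).astype(np.float32)),k.sum())
k=(Q[:,2]>.014)&(Q[:,2]<.06)&(abs(Q[:,0]-.558)<.04)&(abs(Q[:,1]+.1)<.07); print('fallen',cv2.minAreaRect((Q[k,:2]*1000).astype(np.float32)))
```

```text
shell pct x [-0.07   -0.0692  0.0688  0.0697] y [-0.0899 -0.0885  0.0871  0.0878] 4868
profile x -0.033
-100 [116 118 119] | -95 [112 114 118] | -90 [ 64 107 113] | -84 [60 63 66] | -79 [61 64 66] | -74 [20 50 66] | -69 [0 2 5] | -64 [1 3 7] | -59 [0 3 8] | -54 [0 3 6] | -49 [-1  3  6] | -44 [1 4 8] | -39 [0 3 5] | -34 [0 2 4] | -29 [2 4 7] | -24 [1 5 8] | -19 [1 2 5] | -14 [ 2 37 64] | -9 [61 64 67] | -4 [60 64 68] | 0 [62 64 66] | 5 [61 64 67] | 10 [61 64 66] | 20 [6 6 6] | 25 [1 3 7] | 30 [0 2 6] | 35 [0 3 7] | 40 [0 4 7] | 45 [0 4 8] | 50 [1 3 7] | 55 [0 3 5] | 60 [0 3 7] | 65 [1 4 5] | 70 [0 3 6] | 75 [ 4 48 66] | 80 [61 64 67] | 85 [ 62  79 110] | 90 [ 68 113 117] | 95 [114 117 119] | 
profile x 0.033
-100 [  0 118 119] | -95 [111 114 118] | -90 [ 67 109 114] | -84 [62 65 67] | -79 [59 64 66] | -74 [62 64 65] | -69 [2 3 6] | -64 [1 4 6] | -59 [1 3 7] | -54 [0 4 6] | -49 [0 4 6] | -44 [1 4 6] | -39 [0 3 6] | -34 [0 3 7] | -29 [1 4 6] | -24 [1 3 5] | -19 [0 4 7] | -14 [ 1 35 65] | -9 [61 64 66] | -4 [60 63 66] | 0 [61 63 67] | 5 [61 62 67] | 10 [59 64 68] | 25 [0 4 6] | 30 [0 2 6] | 35 [0 2 6] | 40 [1 3 6] | 45 [0 5 8] | 50 [1 4 7] | 55 [1 4 6] | 60 [0 4 7] | 65 [0 4 7] | 70 [0 3 5] | 75 [ 3 41 65] | 80 [61 65 66] | 85 [ 62  81 112] | 90 [ 81 113 117] | 95 [  0 117 119] | 
flap 1 1 angle med 2.175 [2.129 2.218] maxext 0.067 1246
flap 1 -1 angle med 2.322 [2.285 2.354] maxext 0.069 1053
flap 0 1 angle med 2.091 [2.05  2.123] maxext 0.069 958
flap 0 -1 angle med 2.258 [2.2  2.32] maxext 0.068 1976
bottle (0.4367, -0.155) ((439.56005859375, -153.0380401611328), (40.3829460144043, 44.69784927368164), 49.55372619628906) 252
bottle (0.4585, -0.299) ((459.5048522949219, -300.1775207519531), (47.25189971923828, 45.428531646728516), 69.88162994384766) 329
fallen ((558.4390869140625, -101.433349609375), (45.34248352050781, 98.07735443115234), 1.7863960266113281)
```

```bash
python3 -m pendant '[{"jaw":1,"tx":5,"ty":7,"az":10},{"jaw":1,"tx":10,"ty":14,"az":20},{"jaw":1,"tx":15,"ty":20,"az":30},{"jaw":1,"tx":20,"ty":27,"az":35},{"jaw":1,"tx":25,"ty":34,"az":35},{"jaw":1,"tx":29.3,"ty":40.2,"az":35},{"jaw":1,"tx":29.3,"ty":40.2,"az":35},{"jaw":1,"tx":29.3,"ty":40.2,"az":35},{"jaw":1,"tx":29.3,"ty":40.2,"az":35},{"jaw":1,"tx":29.3,"ty":40.2,"az":35}]' 40
python3 - <<'E'
from m import *
im=img('wrist'); cv2.imwrite('pics/w1.png',im['pixels'])
for n in ('wrist','top'):
    im=img(n); P=cloud(im)
    k,l,s,c=cv2.connectedComponentsWithStats(green(im['pixels']))
    for i in range(1,k):
        if s[i,4]>40 and c[i][0]<480: print(n,c[i].round(0),s[i,4],np.nanmedian(P[l==i],0).round(3),onz(im,*c[i],.096).round(4))
E
```

```text
top [317. 229.] 57 [ 0.557 -0.063  0.038] [ 0.5534 -0.0573  0.096 ]
top [408. 266.] 104 [ 0.458 -0.299  0.096] [ 0.4588 -0.2992  0.096 ]
top [354. 274.] 110 [ 0.437 -0.155  0.096] [ 0.4368 -0.1544  0.096 ]invalid input at $[0]: expected keys jaw, tx, ty, tz, ax, ay, az
```

View pics/w1.png

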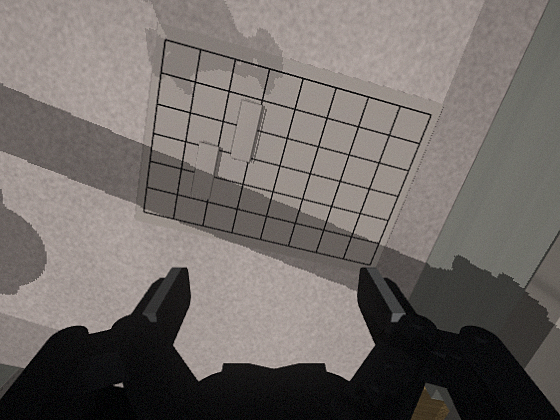

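The arm hasn't moved: the wrist view shows only the wire grid at (290,150) between the open fingers, because every row needs all seven keys.

```bash
python3 -m pendant '[{"jaw":1,"tx":5,"ty":7,"tz":0,"ax":0,"ay":0,"az":10},{"jaw":1,"tx":10,"ty":14,"tz":0,"ax":0,"ay":0,"az":20},{"jaw":1,"tx":15,"ty":20,"tz":0,"ax":0,"ay":0,"az":30},{"jaw":1,"tx":20,"ty":27,"tz":0,"ax":0,"ay":0,"az":35},{"jaw":1,"tx":25,"ty":34,"tz":0,"ax":0,"ay":0,"az":35},{"jaw":1,"tx":29.3,"ty":40.2,"tz":0,"ax":0,"ay":0,"az":35},{"jaw":1,"tx":29.3,"ty":40.2,"tz":0,"ax":0,"ay":0,"az":35},{"jaw":1,"tx":29.3,"ty":40.2,"tz":0,"ax":0,"ay":0,"az":35},{"jaw":1,"tx":29.3,"ty":40.2,"tz":0,"ax":0,"ay":0,"az":35},{"jaw":1,"tx":29.3,"ty":40.2,"tz":0,"ax":0,"ay":0,"az":35}]' 40
python3 - <<'E'
from m import *
im=img('wrist'); cv2.imwrite('pics/w2.png',im['pixels'])
P=cloud(im); k,l,s,c=cv2.connectedComponentsWithStats(green(im['pixels']))
for i in range(1,k):
        if s[i,4]>40: print(c[i].round(0),s[i,4],np.nanmedian(P[l==i],0).round(3),onz(im,*c[i],.096).round(4))
E
```

```text
clock: 1.7
position: [0.4366, -0.1548, 0.2313]
ee_rot: [0.0, 0.908, 0.419, -0.0]
contact_force: [0.1, -0.5, -0.1]
width: 0.0854
gripper_force: 0.0
[553.   7.] 193 [ 0.747 -0.191  0.059] [ 0.7158 -0.1802  0.096 ]
[532.  31.] 668 [ 0.721 -0.197  0.06 ] [ 0.6948 -0.1849  0.096 ]
[306.  43.] 755 [ 0.555 -0.066  0.039] [ 0.5444 -0.0703  0.096 ]
[546.  59.] 617 [ 0.722 -0.228  0.06 ] [ 0.6945 -0.2125  0.096 ]
[553.  85.] 264 [ 0.718 -0.256  0.058] [ 0.6907 -0.2366  0.096 ]
[276. 195.] 1109 [ 0.44  -0.155  0.097] [ 0.4394 -0.1552  0.096 ]
[378. 269.] 278 [ 0.472 -0.292  0.089] [ 0.4697 -0.2889  0.096 ]
[555. 336.] 162 [ 0.592 -0.561  0.055] [ 0.5793 -0.5019  0.096 ]
```

View pics/w2.png

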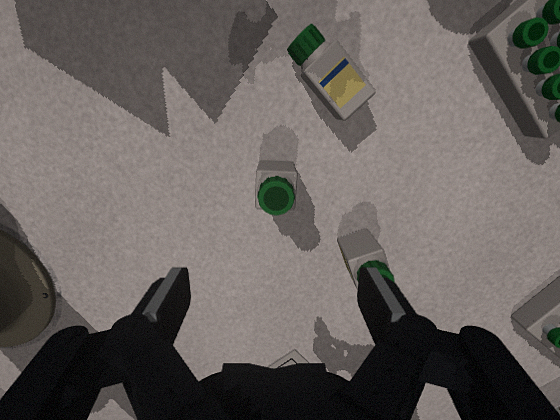

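The wrist view shows the first bottle's cap at (276,195), with its body edges square to the jaws. I'll descend and grip it.

```bash
python3 -m pendant '[{"jaw":1,"tx":0.2,"ty":0,"tz":-5,"ax":0,"ay":0,"az":0},{"jaw":1,"tx":0.2,"ty":0,"tz":-10,"ax":0,"ay":0,"az":0},{"jaw":1,"tx":0.2,"ty":0,"tz":-14,"ax":0,"ay":0,"az":0},{"jaw":1,"tx":0.2,"ty":0,"tz":-15.8,"ax":0,"ay":0,"az":0},{"jaw":1,"tx":0.2,"ty":0,"tz":-15.8,"ax":0,"ay":0,"az":0},{"jaw":-1,"tx":0.2,"ty":0,"tz":-15.8,"ax":0,"ay":0,"az":0},{"jaw":-1,"tx":0.2,"ty":0,"tz":-15.8,"ax":0,"ay":0,"az":0},{"jaw":-1,"tx":0.2,"ty":0,"tz":-15.8,"ax":0,"ay":0,"az":0},{"jaw":-1,"tx":0.2,"ty":0,"tz":-15.8,"ax":0,"ay":0,"az":0},{"jaw":-1,"tx":0.2,"ty":0,"tz":-15.8,"ax":0,"ay":0,"az":0}]' 60
```

```text
clock: 3.0
position: [0.4395, -0.1552, 0.0746]
ee_rot: [0.001, 0.908, 0.419, 0.001]
contact_force: [-1.6, -0.2, 5.1]
width: 0.0342
gripper_force: 59.4
```

```bash
python3 -m pendant '[{"jaw":-1,"tx":0,"ty":0,"tz":3,"ax":0,"ay":0,"az":0},{"jaw":-1,"tx":0,"ty":0,"tz":8,"ax":0,"ay":0,"az":0},{"jaw":-1,"tx":0,"ty":0,"tz":14,"ax":0,"ay":0,"az":0},{"jaw":-1,"tx":0,"ty":0,"tz":20,"ax":0,"ay":0,"az":-4},{"jaw":-1,"tx":0,"ty":3,"tz":20,"ax":0,"ay":0,"az":-8},{"jaw":-1,"tx":1,"ty":7,"tz":20,"ax":0,"ay":0,"az":-13},{"jaw":-1,"tx":1,"ty":12,"tz":20,"ax":0,"ay":0,"az":-19},{"jaw":-1,"tx":2,"ty":17,"tz":20,"ax":0,"ay":0,"az":-25},{"jaw":-1,"tx":2,"ty":21,"tz":20,"ax":0,"ay":0,"az":-30},{"jaw":-1,"tx":2,"ty":25,"tz":20,"ax":0,"ay":0,"az":-33.5}]' 60
python3 -m pendant '[{"jaw":-1,"tx":0.6,"ty":4,"tz":0,"ax":0,"ay":0,"az":0},{"jaw":-1,"tx":1.1,"ty":8,"tz":0,"ax":0,"ay":0,"az":0},{"jaw":-1,"tx":1.1,"ty":10.5,"tz":0,"ax":0,"ay":0,"az":0},{"jaw":-1,"tx":1.1,"ty":10.5,"tz":0,"ax":0,"ay":0,"az":0},{"jaw":-1,"tx":1.1,"ty":10.5,"tz":0,"ax":0,"ay":0,"az":0}]' 60
python3 - <<'E'
from m import *
im=img('scene'); cv2.imwrite('pics/s1.png',cv2.resize(im['pixels'][60:310,220:480],None,fx=2.4,fy=2.4))
P=cloud(im); k,l,s,c=cv2.connectedComponentsWithStats(green(im['pixels']))
for i in range(1,k):
    if s[i,4]>40: print(c[i].round(0),s[i,4],np.nanmedian(P[l==i],0).round(3))
E
```

```text
clock: 4.25
position: [0.4583, 0.0968, 0.2733]
ee_rot: [0.0, 0.99, 0.138, 0.0]
contact_force: [0.7, 0.3, -1.9]
width: 0.0342
gripper_force: 60.4
clock: 4.88
position: [0.4695, 0.1997, 0.2732]
ee_rot: [0.001, 0.99, 0.139, -0.0]
contact_force: [-0.0, -0.0, -1.1]
width: 0.0338
gripper_force: 60.3
[106. 138.] 1114 [ 0.66  -0.636  0.059]
[219. 141.] 113 [ 0.462 -0.296  0.096]
[366. 173.] 201 [0.474 0.201 0.295]
[171. 209.] 247 [ 0.724 -0.239  0.059]
[163. 216.] 262 [ 0.756 -0.242  0.059]
[258. 210.] 123 [ 0.56  -0.061  0.033]
```

View pics/s1.png

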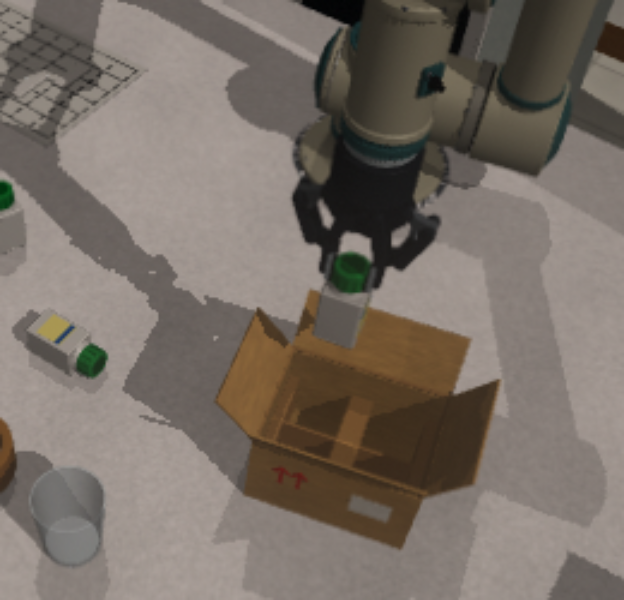

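The scene crop shows the gripped bottle hanging upright above the compartment at (340,320), clear of the flaps. Next I'll lower it and release it with a small opening.

```bash
python3 -m pendant '[{"jaw":-1,"tx":0.1,"ty":0,"tz":-5,"ax":0,"ay":0,"az":0},{"jaw":-1,"tx":0.1,"ty":0,"tz":-9,"ax":0,"ay":0,"az":0},{"jaw":-1,"tx":0.1,"ty":0,"tz":-12,"ax":0,"ay":0,"az":0},{"jaw":-1,"tx":0.1,"ty":0,"tz":-15,"ax":0,"ay":0,"az":0},{"jaw":-1,"tx":0.1,"ty":0,"tz":-17.5,"ax":0,"ay":0,"az":0},{"jaw":-1,"tx":0.1,"ty":0,"tz":-19,"ax":0,"ay":0,"az":0},{"jaw":-1,"tx":0.1,"ty":0,"tz":-19.4,"ax":0,"ay":0,"az":0},{"jaw":-1,"tx":0.1,"ty":0,"tz":-19.4,"ax":0,"ay":0,"az":0}]' 60
```

```text
clock: 5.92
position: [0.4714, 0.2001, 0.0798]
ee_rot: [-0.0, 0.99, 0.139, 0.0]
contact_force: [-0.2, -0.2, -1.0]
width: 0.034
gripper_force: 60.5
```

```bash
python3 -m pendant '[{"jaw":0.1,"tx":0,"ty":0,"tz":0,"ax":0,"ay":0,"az":0},{"jaw":0.1,"tx":0,"ty":0,"tz":0,"ax":0,"ay":0,"az":0},{"jaw":0.1,"tx":0,"ty":0,"tz":0,"ax":0,"ay":0,"az":0},{"jaw":0.1,"tx":0,"ty":0,"tz":2,"ax":0,"ay":0,"az":0},{"jaw":0.1,"tx":0,"ty":0,"tz":6,"ax":0,"ay":0,"az":0},{"jaw":0.1,"tx":0,"ty":0,"tz":12,"ax":0,"ay":0,"az":0},{"jaw":1,"tx":0,"ty":-2,"tz":17,"ax":0,"ay":0,"az":-4},{"jaw":1,"tx":0,"ty":-7,"tz":17,"ax":0,"ay":0,"az":-10},{"jaw":1,"tx":0,"ty":-13,"tz":17,"ax":0,"ay":0,"az":-18},{"jaw":1,"tx":0,"ty":-19,"tz":17,"ax":0,"ay":0,"az":-26}]' 60
python3 -m pendant '[{"jaw":1,"tx":0,"ty":-6,"tz":0,"ax":0,"ay":0,"az":-8},{"jaw":1,"tx":0,"ty":-12,"tz":0,"ax":0,"ay":0,"az":-10},{"jaw":1,"tx":-0.5,"ty":-18,"tz":0,"ax":0,"ay":0,"az":-10},{"jaw":1,"tx":-1,"ty":-24,"tz":0,"ax":0,"ay":0,"az":-10},{"jaw":1,"tx":-1.2,"ty":-30.5,"tz":0,"ax":0,"ay":0,"az":-10},{"jaw":1,"tx":-1.2,"ty":-30.5,"tz":0,"ax":0,"ay":0,"az":-10},{"jaw":1,"tx":-1.2,"ty":-30.5,"tz":0,"ax":0,"ay":0,"az":-10}]' 60
cat > look.py <<'E'
from m import *
ims={n:img(n) for n in ('wrist','top','scene')}
for n,im in ims.items():
    P=cloud(im); k,l,s,c=cv2.connectedComponentsWithStats(green(im['pixels']))
    for i in range(1,k):
        q=np.nanmedian(P[l==i],0)
        if s[i,4]>25 and q[0]<.62 and q[1]>-.5: print(n,c[i].round(0),s[i,4],q.round(3),onz(im,*c[i],.096).round(4))
E
python3 - <<'E'
from look import *
cv2.imwrite('pics/w3.png',ims['wrist']['pixels'])
E
```

```text
clock: 7.18
position: [0.4707, 0.0088, 0.2499]
ee_rot: [0.0, 0.996, -0.089, 0.001]
contact_force: [1.7, -0.2, -0.4]
width: 0.0851
gripper_force: 0.0
clock: 8.05
position: [0.4585, -0.2945, 0.2491]
ee_rot: [-0.001, 0.985, -0.174, -0.0]
contact_force: [-0.3, 0.2, 1.4]
width: 0.0857
gripper_force: 0.0
wrist [ 69. 168.] 430 [ 0.556 -0.067  0.039] [ 0.5535 -0.1086  0.096 ]
wrist [280. 187.] 956 [ 0.462 -0.304  0.097] [ 0.4616 -0.304   0.096 ]
top [317. 229.] 55 [ 0.557 -0.063  0.038] [ 0.553  -0.0575  0.096 ]
top [219. 261.] 118 [0.469 0.199 0.1  ] [0.4685 0.1995 0.096 ]
top [406. 268.] 37 [ 0.45  -0.291  0.095] [ 0.4529 -0.2932  0.096 ]
scene [219. 141.] 113 [ 0.463 -0.297  0.096] [ 0.464  -0.2952  0.096 ]
scene [258. 210.] 123 [ 0.56  -0.06   0.033] [ 0.5959 -0.0274  0.096 ]
scene [354. 223.] 168 [0.473 0.201 0.1  ] [0.4705 0.2005 0.096 ]
```

View pics/w3.png

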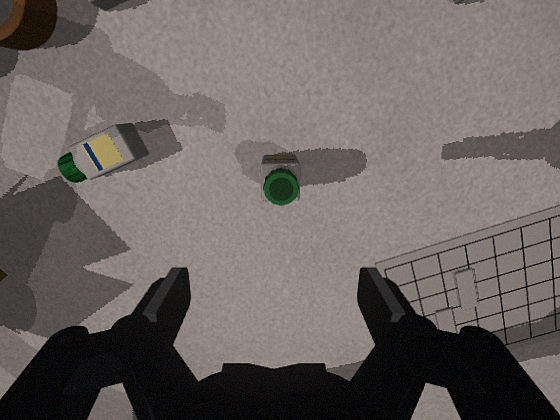

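The first bottle is in, with its cap top at z 0.100. The wrist view shows the second bottle's cap at (280,187), with its body square to the jaws.

```bash
python3 -m pendant '[{"jaw":1,"tx":0.15,"ty":-0.6,"tz":-6,"ax":0,"ay":0,"az":0},{"jaw":1,"tx":0.15,"ty":-0.6,"tz":-12,"ax":0,"ay":0,"az":0},{"jaw":1,"tx":0.15,"ty":-0.6,"tz":-16,"ax":0,"ay":0,"az":0},{"jaw":1,"tx":0.15,"ty":-0.6,"tz":-17.5,"ax":0,"ay":0,"az":0},{"jaw":1,"tx":0.15,"ty":-0.6,"tz":-17.5,"ax":0,"ay":0,"az":0},{"jaw":-1,"tx":0.15,"ty":-0.6,"tz":-17.5,"ax":0,"ay":0,"az":0},{"jaw":-1,"tx":0.15,"ty":-0.6,"tz":-17.5,"ax":0,"ay":0,"az":0},{"jaw":-1,"tx":0.15,"ty":-0.6,"tz":-17.5,"ax":0,"ay":0,"az":0},{"jaw":-1,"tx":0.15,"ty":-0.6,"tz":-17.5,"ax":0,"ay":0,"az":0},{"jaw":-1,"tx":0.15,"ty":-0.6,"tz":-17.5,"ax":0,"ay":0,"az":0}]' 60
```

```text
clock: 9.45
position: [0.461, -0.3016, 0.0758]
ee_rot: [0.001, 0.985, -0.174, 0.001]
contact_force: [-1.1, 0.6, 5.4]
width: 0.0343
gripper_force: 59.4
```

```bash
python3 -m pendant '[{"jaw":-1,"tx":0,"ty":0,"tz":3,"ax":0,"ay":0,"az":0},{"jaw":-1,"tx":0,"ty":0,"tz":8,"ax":0,"ay":0,"az":0},{"jaw":-1,"tx":0,"ty":0,"tz":14,"ax":0,"ay":0,"az":0},{"jaw":-1,"tx":0,"ty":2,"tz":20,"ax":0,"ay":0,"az":4},{"jaw":-1,"tx":1,"ty":6,"tz":20,"ax":0,"ay":0,"az":8},{"jaw":-1,"tx":2,"ty":11,"tz":20,"ax":0,"ay":0,"az":13},{"jaw":-1,"tx":3,"ty":16,"tz":20,"ax":0,"ay":0,"az":19},{"jaw":-1,"tx":4,"ty":21,"tz":20,"ax":0,"ay":0,"az":25},{"jaw":-1,"tx":5,"ty":26,"tz":20,"ax":0,"ay":0,"az":30},{"jaw":-1,"tx":5,"ty":31,"tz":20,"ax":0,"ay":0,"az":36}]' 60
python3 -m pendant '[{"jaw":-1,"tx":0.5,"ty":5,"tz":0,"ax":0,"ay":0,"az":0},{"jaw":-1,"tx":1,"ty":10,"tz":0,"ax":0,"ay":0,"az":0},{"jaw":-1,"tx":1.5,"ty":15,"tz":0,"ax":0,"ay":0,"az":0},{"jaw":-1,"tx":2.3,"ty":19,"tz":0,"ax":0,"ay":0,"az":0},{"jaw":-1,"tx":2.3,"ty":20.8,"tz":0,"ax":0,"ay":0,"az":0},{"jaw":-1,"tx":2.3,"ty":20.8,"tz":0,"ax":0,"ay":0,"az":0},{"jaw":-1,"tx":2.3,"ty":20.8,"tz":0,"ax":0,"ay":0,"az":0}]' 60
python3 look.py
```

```text
clock: 10.7
position: [0.5106, 0.0109, 0.2742]
ee_rot: [-0.0, 0.99, 0.141, 0.0]
contact_force: [-0.7, -0.0, -1.8]
width: 0.0345
gripper_force: 61.5
clock: 11.58
position: [0.5331, 0.2158, 0.2743]
ee_rot: [0.001, 0.99, 0.139, -0.0]
contact_force: [0.4, -0.5, -0.5]
width: 0.034
gripper_force: 61.6
wrist [469. 210.] 665 [ 0.559 -0.056  0.034] [ 0.568  -0.0102  0.096 ]
wrist [274. 281.] 4671 [0.538 0.216 0.295] [0.4162 0.1814 0.096 ]
top [317. 229.] 57 [ 0.556 -0.063  0.039] [ 0.5531 -0.0573  0.096 ]
top [219. 261.] 123 [0.469 0.199 0.1  ] [0.4688 0.1997 0.096 ]
scene [357. 193.] 232 [0.538 0.217 0.295] [0.3784 0.15   0.096 ]
scene [258. 210.] 123 [ 0.561 -0.06   0.034] [ 0.5959 -0.0274  0.096 ]
scene [354. 226.] 85 [0.48  0.207 0.096] [0.4784 0.2062 0.096 ]
```

```bash
python3 -m pendant '[{"jaw":-1,"tx":0.1,"ty":0.2,"tz":-5,"ax":0,"ay":0,"az":0},{"jaw":-1,"tx":0.1,"ty":0.2,"tz":-9,"ax":0,"ay":0,"az":0},{"jaw":-1,"tx":0.1,"ty":0.2,"tz":-12,"ax":0,"ay":0,"az":0},{"jaw":-1,"tx":0.1,"ty":0.2,"tz":-15,"ax":0,"ay":0,"az":0},{"jaw":-1,"tx":0.1,"ty":0.2,"tz":-17.5,"ax":0,"ay":0,"az":0},{"jaw":-1,"tx":0.1,"ty":0.2,"tz":-19,"ax":0,"ay":0,"az":0},{"jaw":-1,"tx":0.1,"ty":0.2,"tz":-19.4,"ax":0,"ay":0,"az":0},{"jaw":-1,"tx":0.1,"ty":0.2,"tz":-19.4,"ax":0,"ay":0,"az":0}]' 60
```

```text
clock: 12.72
position: [0.535, 0.2192, 0.0811]
ee_rot: [-0.0, 0.99, 0.139, 0.001]
contact_force: [0.4, -0.3, -1.4]
width: 0.0341
gripper_force: 62.0
```

```bash
python3 -m pendant '[{"jaw":0.1,"tx":0,"ty":0,"tz":0,"ax":0,"ay":0,"az":0},{"jaw":0.1,"tx":0,"ty":0,"tz":0,"ax":0,"ay":0,"az":0},{"jaw":0.1,"tx":0,"ty":0,"tz":0,"ax":0,"ay":0,"az":0},{"jaw":0.1,"tx":0,"ty":0,"tz":2,"ax":0,"ay":0,"az":0},{"jaw":0.1,"tx":0,"ty":0,"tz":6,"ax":0,"ay":0,"az":0},{"jaw":0.1,"tx":0,"ty":0,"tz":12,"ax":0,"ay":0,"az":0},{"jaw":0.5,"tx":0,"ty":-2,"tz":18,"ax":0,"ay":0,"az":8},{"jaw":0.7,"tx":0,"ty":-7,"tz":18,"ax":0,"ay":0,"az":18},{"jaw":0.7,"tx":1,"ty":-13,"tz":18,"ax":0,"ay":0,"az":28},{"jaw":0.7,"tx":2,"ty":-18,"tz":18,"ax":0,"ay":0,"az":38}]' 60
python3 -m pendant '[{"jaw":0.7,"tx":0,"ty":-5,"tz":0,"ax":0,"ay":0,"az":10},{"jaw":0.7,"tx":0,"ty":-9,"tz":0,"ax":0,"ay":0,"az":20},{"jaw":0.7,"tx":0.2,"ty":-11,"tz":0,"ax":0,"ay":0,"az":30},{"jaw":0.7,"tx":0.2,"ty":-11,"tz":0,"ax":0,"ay":0,"az":38.5},{"jaw":0.7,"tx":0.2,"ty":-11,"tz":0,"ax":0,"ay":0,"az":38.5},{"jaw":0.7,"tx":0.2,"ty":-11,"tz":0,"ax":0,"ay":0,"az":38.5}]' 60
python3 -m pendant '[{"jaw":0.7,"tx":0,"ty":0,"tz":0,"ax":-10,"ay":0,"az":0},{"jaw":0.7,"tx":0,"ty":0,"tz":0,"ax":-20,"ay":0,"az":0},{"jaw":0.7,"tx":0,"ty":0,"tz":0,"ax":-30,"ay":0,"az":0},{"jaw":0.7,"tx":0,"ty":0,"tz":0,"ax":-40,"ay":0,"az":0},{"jaw":0.7,"tx":0,"ty":0,"tz":0,"ax":-40,"ay":0,"az":0},{"jaw":0.7,"tx":0,"ty":0,"tz":0,"ax":-40,"ay":0,"az":0}]' 60
python3 - <<'E'
from look import *
from scipy.spatial.transform import Rotation as Ro
s=manip.get_state(); w,x,y,z=s['ee_rot']; print(Ro.from_quat([x,y,z,w]).as_matrix().round(3), s['qpos'].round(3),s['position'])
cv2.imwrite('pics/w4.png',ims['scene']['pixels'])
E
```

```text
clock: 13.98
position: [0.5543, 0.0379, 0.2609]
ee_rot: [0.0, 0.89, 0.456, 0.001]
contact_force: [-0.2, 0.2, 0.2]
width: 0.0728
gripper_force: 0.0
clock: 14.72
position: [0.5562, -0.0703, 0.2604]
ee_rot: [0.0, 0.692, 0.722, 0.0]
contact_force: [0.4, 0.7, -0.2]
width: 0.0724
gripper_force: 0.0
clock: 15.48
position: [0.5566, -0.0705, 0.2608]
ee_rot: [0.236, 0.65, 0.679, -0.246]
contact_force: [-0.3, -0.3, 1.0]
width: 0.0727
gripper_force: 0.0
wrist [281.  26.] 1422 [ 0.557 -0.058  0.034] [ 0.5562 -0.0283  0.096 ]
top [318. 229.] 43 [ 0.557 -0.066  0.038] [ 0.5533 -0.0599  0.096 ]
top [216. 261.] 68 [0.468 0.206 0.1  ] [0.468  0.2067 0.096 ]
scene [258. 210.] 123 [ 0.56  -0.059  0.034] [ 0.5959 -0.0274  0.096 ]
scene [354. 223.] 170 [0.473 0.201 0.1  ] [0.4703 0.2005 0.096 ]
scene [347. 242.] 143 [0.535 0.218 0.1  ] [0.5321 0.2169 0.096 ]
[[-0.039  0.999  0.001]
 [ 0.766  0.031 -0.642]
 [-0.641 -0.025 -0.767]] [ 0.164  0.318  1.584 -0.695  1.419  0.297] [ 0.55652798 -0.07176341  0.26150878]
```

View pics/w4.png

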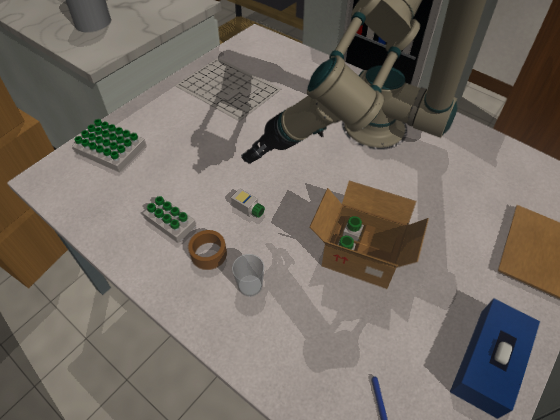

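The scene view shows both packed caps at (354,223) and (347,242) in the carton, the tool tilted at (255,155), and the fallen cap at (258,210). Before descending I'll check the wrist's clearance to the carton flap.

Run:
```python
from m import *
Q=np.r_[cloud(img('top')).reshape(-1,3),cloud(img('scene')).reshape(-1,3)]
t=np.array([.5566,-.0718,.2615]); A=Q[(Q[:,2]>.22)&(Q[:,0]>.2)]; A=A-[0,0,.248]
a=np.radians(16.05); R=np.array([[np.cos(a),-np.sin(a)],[np.sin(a),np.cos(a)]])
L=(A[:,:2]-[.4906,.252])@R
for z in np.arange(0,.3,.03):
    k=(A[:,2]>=z)&(A[:,2]<z+.03)
    if k.sum(): print(z.round(2),k.sum(),'x',A[k,0].min().round(3),A[k,0].max().round(3),'y max',A[k,1].max().round(3),'max carton y',L[k,1].max().round(3),'at x',L[k,0][L[k,1].argmax()].round(3))
```

```text
0.0 313 x 0.292 0.604 y max -0.053 max carton y -0.322 at x 0.012
0.03 456 x 0.314 0.621 y max -0.018 max carton y -0.266 at x -0.051
0.06 628 x 0.374 0.625 y max 0.011 max carton y -0.256 at x 0.011
0.09 835 x 0.489 0.624 y max 0.057 max carton y -0.208 at x 0.018
0.12 596 x 0.518 0.593 y max 0.087 max carton y -0.178 at x 0.022
0.15 915 x 0.52 0.592 y max 0.106 max carton y -0.161 at x 0.03
0.18 1067 x 0.521 0.591 y max 0.133 max carton y -0.133 at x 0.031
0.21 1037 x 0.522 0.591 y max 0.197 max carton y -0.075 at x 0.064
0.24 1305 x 0.502 0.594 y max 0.225 max carton y -0.043 at x 0.046
0.27 2271 x 0.383 0.606 y max 0.231 max carton y -0.036 at x 0.038
```

Clearance at a 40° tilt is thin, so I'll use 20° instead.

```bash
python3 -m pendant '[{"jaw":0.7,"tx":0,"ty":0.4,"tz":0,"ax":10,"ay":0,"az":0},{"jaw":0.7,"tx":0,"ty":0.4,"tz":-3,"ax":20,"ay":0,"az":0},{"jaw":0.7,"tx":0,"ty":0.4,"tz":-8,"ax":20,"ay":0,"az":0},{"jaw":0.7,"tx":0,"ty":0.4,"tz":-14,"ax":20,"ay":0,"az":0},{"jaw":0.7,"tx":0,"ty":0.4,"tz":-19,"ax":20,"ay":0,"az":0},{"jaw":0.7,"tx":0,"ty":0.4,"tz":-22.5,"ax":20,"ay":0,"az":0},{"jaw":0.7,"tx":0,"ty":0.4,"tz":-24.5,"ax":20,"ay":0,"az":0},{"jaw":0.7,"tx":0,"ty":0.4,"tz":-24.8,"ax":20,"ay":0,"az":0},{"jaw":0.7,"tx":0,"ty":0.4,"tz":-24.8,"ax":20,"ay":0,"az":0}]' 60
python3 -m pendant '[{"jaw":-1,"tx":0,"ty":0,"tz":0,"ax":0,"ay":0,"az":0},{"jaw":-1,"tx":0,"ty":0,"tz":0,"ax":0,"ay":0,"az":0},{"jaw":-1,"tx":0,"ty":0,"tz":0,"ax":0,"ay":0,"az":0},{"jaw":-1,"tx":0,"ty":0,"tz":0,"ax":0,"ay":0,"az":0},{"jaw":-1,"tx":0,"ty":0,"tz":0,"ax":0,"ay":0,"az":0}]' 90
```

```text
clock: 16.85
position: [0.557, -0.0672, 0.0131]
ee_rot: [0.121, 0.682, 0.711, -0.125]
contact_force: [0.2, 0.8, 0.3]
width: 0.0728
gripper_force: 0.0
clock: 17.48
position: [0.5571, -0.0665, 0.0138]
ee_rot: [0.121, 0.681, 0.711, -0.125]
contact_force: [-0.4, 1.8, 6.0]
width: 0.0331
gripper_force: 88.8
```

```bash
python3 -m pendant '[{"jaw":-1,"tx":0,"ty":0,"tz":3,"ax":0,"ay":0,"az":0},{"jaw":-1,"tx":0,"ty":0,"tz":8,"ax":0,"ay":0,"az":0},{"jaw":-1,"tx":-2,"ty":-1,"tz":13,"ax":0,"ay":0,"az":0},{"jaw":-1,"tx":-5,"ty":-3,"tz":17,"ax":0,"ay":0,"az":0},{"jaw":-1,"tx":-8,"ty":-5,"tz":17,"ax":9,"ay":0,"az":0},{"jaw":-1,"tx":-8,"ty":-5,"tz":17,"ax":18,"ay":0,"az":0},{"jaw":-1,"tx":-8,"ty":-5,"tz":17,"ax":27,"ay":0,"az":0},{"jaw":-1,"tx":-8,"ty":-5,"tz":17,"ax":36,"ay":0,"az":0},{"jaw":-1,"tx":-8,"ty":-5,"tz":17,"ax":45,"ay":0,"az":0},{"jaw":-1,"tx":-8,"ty":-5,"tz":17,"ax":45,"ay":0,"az":0}]' 90
python3 -m pendant '[{"jaw":-1,"tx":0,"ty":0,"tz":0,"ax":9,"ay":0,"az":0},{"jaw":-1,"tx":0,"ty":0,"tz":0,"ax":18,"ay":0,"az":0},{"jaw":-1,"tx":0,"ty":0,"tz":0,"ax":27,"ay":0,"az":0},{"jaw":-1,"tx":0,"ty":0,"tz":0,"ax":36,"ay":0,"az":0},{"jaw":-1,"tx":0,"ty":0,"tz":0,"ax":45,"ay":0,"az":0},{"jaw":-1,"tx":0,"ty":0,"tz":0,"ax":45,"ay":0,"az":0},{"jaw":-1,"tx":0,"ty":0,"tz":0,"ax":45,"ay":0,"az":0}]' 90
python3 - <<'E'
from look import *
from scipy.spatial.transform import Rotation as Ro
s=manip.get_state(); w,x,y,z=s['ee_rot']; print(Ro.from_quat([x,y,z,w]).as_matrix().round(3), s['qpos'].round(3),s['position'],s['width'])
cv2.imwrite('pics/s5.png',cv2.resize(ims['scene']['pixels'][50:260,140:420],None,fx=2.5,fy=2.5))
E
```

```text
clock: 18.73
position: [0.4759, -0.1191, 0.1809]
ee_rot: [-0.15, 0.677, 0.703, 0.156]
contact_force: [1.3, -0.5, -1.8]
width: 0.0331
gripper_force: 89.9
clock: 19.6
position: [0.4765, -0.1157, 0.1829]
ee_rot: [-0.396, 0.567, 0.593, 0.413]
contact_force: [-0.2, 0.4, -0.5]
width: 0.0332
gripper_force: 90.0
wrist [274. 281.] 4529 [ 0.476 -0.133  0.195] [ 0.4786 -0.0577  0.096 ]
top [213. 236.] 124 [0.534 0.216 0.1  ] [0.5345 0.2171 0.096 ]
top [219. 261.] 123 [0.468 0.199 0.1  ] [0.4687 0.1999 0.096 ]
top [348. 261.] 91 [ 0.474 -0.12   0.195] [ 0.4712 -0.1383  0.096 ]
scene [395.  40.] 109 [-0.539 -0.214  0.015] [-0.4054 -0.1593  0.096 ]
scene [259. 145.] 128 [ 0.476 -0.117  0.197] [ 0.3995 -0.1885  0.096 ]
scene [354. 223.] 170 [0.472 0.201 0.099] [0.4703 0.2005 0.096 ]
scene [346. 242.] 142 [0.535 0.218 0.1  ] [0.532  0.2168 0.096 ]
[[-0.045  0.999 -0.001]
 [ 0.346  0.016  0.938]
 [ 0.937  0.042 -0.346]] [-0.87   0.656  1.646  0.687  1.879 -1.089] [ 0.4764384  -0.11583507  0.18369587] 0.03277994366084256
```

View pics/s5.png

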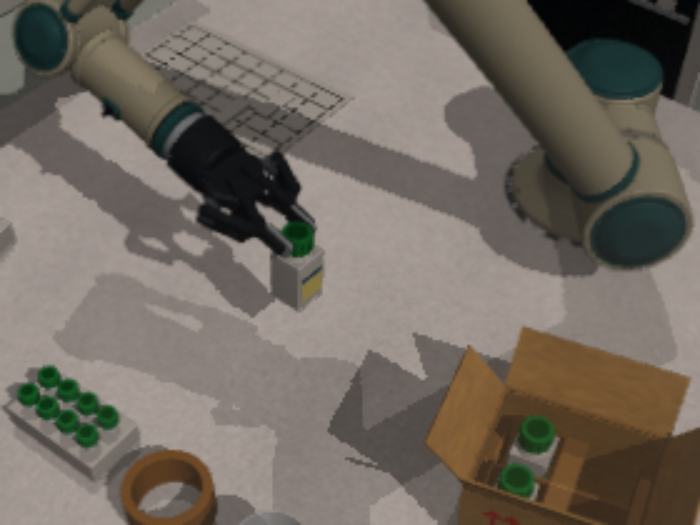

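The crop shows the bottle held upright at (298,260), with the tool coming in from the upper left. I'll set it down on the bench.

```bash
python3 -m pendant '[{"jaw":-1,"tx":0,"ty":0,"tz":-3,"ax":0,"ay":0,"az":0},{"jaw":-1,"tx":0,"ty":0,"tz":-6,"ax":0,"ay":0,"az":0},{"jaw":-1,"tx":0,"ty":0,"tz":-8,"ax":0,"ay":0,"az":0},{"jaw":-1,"tx":0,"ty":0,"tz":-9.2,"ax":0,"ay":0,"az":0},{"jaw":-1,"tx":0,"ty":0,"tz":-9.7,"ax":0,"ay":0,"az":0},{"jaw":-1,"tx":0,"ty":0,"tz":-9.7,"ax":0,"ay":0,"az":0}]' 90
python3 - <<'E'
from m import *
P=cloud(img('top')); k=(np.hypot(P[...,0]-.474,P[...,1]+.12)<.03); 
im=img('top'); g=green(im['pixels'])>0
print(np.nanpercentile(P[k&g][:,2],[20,50,80]), np.nanmedian(P[k&g],0))
print(manip.get_state()['position'])
E
```

```text
clock: 20.5
position: [0.4764, -0.1167, 0.0856]
ee_rot: [-0.397, 0.567, 0.592, 0.414]
contact_force: [0.6, -0.6, -1.2]
width: 0.033
gripper_force: 90.0
[0.09569969 0.09708572 0.09941461] [ 0.4732279  -0.12106113  0.09708572]
[ 0.4764719  -0.11675007  0.08586316]
```

```bash
python3 -m pendant '[{"jaw":-1,"tx":0,"ty":0,"tz":-0.2,"ax":0,"ay":0,"az":0},{"jaw":-1,"tx":0,"ty":0,"tz":-0.2,"ax":0,"ay":0,"az":0},{"jaw":0.5,"tx":0,"ty":0,"tz":-0.2,"ax":0,"ay":0,"az":0},{"jaw":0.5,"tx":0,"ty":0,"tz":-0.2,"ax":0,"ay":0,"az":0},{"jaw":0.5,"tx":0,"ty":0,"tz":-0.2,"ax":0,"ay":0,"az":0},{"jaw":0.5,"tx":0,"ty":0,"tz":-0.2,"ax":0,"ay":0,"az":0},{"jaw":0.5,"tx":0,"ty":-3,"tz":1,"ax":0,"ay":0,"az":0},{"jaw":0.5,"tx":0,"ty":-7,"tz":3,"ax":0,"ay":0,"az":0},{"jaw":1,"tx":0,"ty":-8,"tz":9,"ax":0,"ay":0,"az":0},{"jaw":1,"tx":0,"ty":-8,"tz":15,"ax":0,"ay":0,"az":0}]' 60
python3 -m pendant '[{"jaw":1,"tx":0,"ty":0,"tz":0,"ax":-10,"ay":0,"az":0},{"jaw":1,"tx":0,"ty":0,"tz":0,"ax":-20,"ay":0,"az":0},{"jaw":1,"tx":0,"ty":0,"tz":0,"ax":-30,"ay":0,"az":0},{"jaw":1,"tx":0,"ty":0,"tz":0,"ax":-40,"ay":0,"az":0},{"jaw":1,"tx":0,"ty":0,"tz":0,"ax":-50,"ay":0,"az":0},{"jaw":1,"tx":0,"ty":0,"tz":0,"ax":-60,"ay":0,"az":0},{"jaw":1,"tx":0,"ty":0,"tz":0,"ax":-70,"ay":0,"az":0},{"jaw":1,"tx":0,"ty":0,"tz":0,"ax":-70,"ay":0,"az":0},{"jaw":1,"tx":0,"ty":0,"tz":0,"ax":-70,"ay":0,"az":0}]' 60
python3 - <<'E'
from look import *
from scipy.spatial.transform import Rotation as Ro
s=manip.get_state(); w,x,y,z=s['ee_rot']; print(Ro.from_quat([x,y,z,w]).as_matrix().round(3), s['qpos'].round(3),s['position'],s['width'])
Q=np.r_[cloud(ims['top']).reshape(-1,3),cloud(ims['scene']).reshape(-1,3)]
k=(np.hypot(Q[:,0]-.474,Q[:,1]+.122)<.045)&(Q[:,2]>.008)&(Q[:,2]<.064); print('bottle',cv2.minAreaRect((Q[k,:2]*1000).astype(np.float32)),k.sum())
E
```

```text
clock: 21.85
position: [0.4763, -0.1977, 0.2363]
ee_rot: [-0.397, 0.567, 0.591, 0.414]
contact_force: [1.4, -0.1, -0.2]
width: 0.0855
gripper_force: 0.0
clock: 22.98
position: [0.4762, -0.1966, 0.2351]
ee_rot: [-0.001, 0.692, 0.722, 0.0]
contact_force: [-0.0, -0.6, 0.1]
width: 0.0856
gripper_force: 0.0
wrist [282. 122.] 1213 [ 0.481 -0.125  0.097] [ 0.4808 -0.1251  0.096 ]
top [213. 236.] 123 [0.534 0.216 0.1  ] [0.5344 0.2173 0.096 ]
top [342. 258.] 76 [ 0.476 -0.121  0.096] [ 0.4784 -0.1222  0.096 ]
top [219. 261.] 123 [0.468 0.199 0.1  ] [0.4687 0.1999 0.096 ]
scene [395.  40.] 109 [-0.539 -0.213  0.016] [-0.4054 -0.1593  0.096 ]
scene [258. 171.] 135 [ 0.484 -0.121  0.095] [ 0.4849 -0.1192  0.096 ]
scene [354. 223.] 169 [0.473 0.201 0.1  ] [0.4704 0.2006 0.096 ]
scene [346. 242.] 142 [0.535 0.218 0.1  ] [0.532  0.2168 0.096 ]
[[-0.041  0.999 -0.001]
 [ 0.999  0.041  0.001]
 [ 0.001 -0.001 -1.   ]] [-5.290e-01  1.850e-01  1.620e+00  1.000e-03  1.338e+00 -5.700e-01] [ 0.47616272 -0.19792609  0.23461012] 0.08546190568171436
bottle ((479.78973388671875, -124.32305908203125), (45.34852981567383, 46.41600036621094), 0.4138352870941162) 293
```

```bash
python3 -m pendant '[{"jaw":1,"tx":0.2,"ty":3,"tz":0,"ax":0,"ay":0,"az":-10},{"jaw":1,"tx":0.2,"ty":7.4,"tz":0,"ax":0,"ay":0,"az":-20},{"jaw":1,"tx":0.2,"ty":7.4,"tz":0,"ax":0,"ay":0,"az":-30},{"jaw":1,"tx":0.2,"ty":7.4,"tz":0,"ax":0,"ay":0,"az":-40},{"jaw":1,"tx":0.2,"ty":7.4,"tz":0,"ax":0,"ay":0,"az":-50},{"jaw":1,"tx":0.2,"ty":7.4,"tz":0,"ax":0,"ay":0,"az":-60},{"jaw":1,"tx":0.2,"ty":7.4,"tz":0,"ax":0,"ay":0,"az":-70},{"jaw":1,"tx":0.2,"ty":7.4,"tz":0,"ax":0,"ay":0,"az":-80},{"jaw":1,"tx":0.2,"ty":7.4,"tz":0,"ax":0,"ay":0,"az":-91},{"jaw":1,"tx":0.2,"ty":7.4,"tz":0,"ax":0,"ay":0,"az":-91}]' 60
python3 look.py | grep -v top; python3 -c "
from rig import manip; print(manip.get_state()['position'])"
```

```text
clock: 24.38
position: [0.4783, -0.1237, 0.2348]
ee_rot: [-0.0, 1.0, 0.013, -0.001]
contact_force: [-0.2, -0.4, 0.1]
width: 0.0856
gripper_force: 0.0
wrist [275. 192.] 1061 [ 0.483 -0.125  0.097] [ 0.4832 -0.1255  0.096 ]
scene [395.  40.] 109 [-0.539 -0.214  0.015] [-0.4054 -0.1593  0.096 ]
scene [258. 171.] 135 [ 0.484 -0.12   0.095] [ 0.4849 -0.1192  0.096 ]
scene [354. 223.] 167 [0.473 0.201 0.1  ] [0.4704 0.2006 0.096 ]
scene [346. 242.] 142 [0.535 0.218 0.1  ] [0.532  0.2168 0.096 ]
[ 0.47829468 -0.12321523  0.23499763]
```

```bash
python3 -m pendant '[{"jaw":1,"tx":0.2,"ty":0,"tz":-6,"ax":0,"ay":0,"az":0},{"jaw":1,"tx":0.2,"ty":0,"tz":-11,"ax":0,"ay":0,"az":0},{"jaw":1,"tx":0.2,"ty":0,"tz":-15,"ax":0,"ay":0,"az":0},{"jaw":1,"tx":0.2,"ty":0,"tz":-16.1,"ax":0,"ay":0,"az":0},{"jaw":1,"tx":0.2,"ty":0,"tz":-16.1,"ax":0,"ay":0,"az":0},{"jaw":-1,"tx":0.2,"ty":0,"tz":-16.1,"ax":0,"ay":0,"az":0},{"jaw":-1,"tx":0.2,"ty":0,"tz":-16.1,"ax":0,"ay":0,"az":0},{"jaw":-1,"tx":0.2,"ty":0,"tz":-16.1,"ax":0,"ay":0,"az":0},{"jaw":-1,"tx":0.2,"ty":0,"tz":-16.1,"ax":0,"ay":0,"az":0},{"jaw":-1,"tx":0.2,"ty":0,"tz":-16.1,"ax":0,"ay":0,"az":0}]' 60
python3 -m pendant '[{"jaw":-1,"tx":0,"ty":0,"tz":3,"ax":0,"ay":0,"az":0},{"jaw":-1,"tx":0,"ty":0,"tz":8,"ax":0,"ay":0,"az":0},{"jaw":-1,"tx":0,"ty":0,"tz":14,"ax":0,"ay":0,"az":0},{"jaw":-1,"tx":0,"ty":2,"tz":20,"ax":0,"ay":0,"az":4},{"jaw":-1,"tx":0,"ty":6,"tz":20,"ax":0,"ay":0,"az":8},{"jaw":-1,"tx":1,"ty":11,"tz":20,"ax":0,"ay":0,"az":12},{"jaw":-1,"tx":1,"ty":16,"tz":20,"ax":0,"ay":0,"az":14.5},{"jaw":-1,"tx":2,"ty":21,"tz":20,"ax":0,"ay":0,"az":14.5},{"jaw":-1,"tx":2,"ty":26,"tz":20,"ax":0,"ay":0,"az":14.5},{"jaw":-1,"tx":2,"ty":31,"tz":20,"ax":0,"ay":0,"az":14.5}]' 60
python3 -m pendant '[{"jaw":-1,"tx":0,"ty":4,"tz":0,"ax":0,"ay":0,"az":0},{"jaw":-1,"tx":0.5,"ty":8,"tz":0,"ax":0,"ay":0,"az":0},{"jaw":-1,"tx":1,"ty":11.8,"tz":0,"ax":0,"ay":0,"az":0},{"jaw":-1,"tx":1,"ty":11.8,"tz":0,"ax":0,"ay":0,"az":0},{"jaw":-1,"tx":1,"ty":11.8,"tz":0,"ax":0,"ay":0,"az":0}]' 60
python3 look.py
```

```text
clock: 25.78
position: [0.4811, -0.1231, 0.0757]
ee_rot: [0.001, 1.0, 0.013, 0.001]
contact_force: [-0.3, -0.1, 5.2]
width: 0.0339
gripper_force: 59.4
clock: 27.02
position: [0.4998, 0.189, 0.2741]
ee_rot: [0.0, 0.99, 0.139, -0.0]
contact_force: [0.4, 0.2, -2.0]
width: 0.034
gripper_force: 60.7
clock: 27.65
position: [0.5098, 0.3049, 0.2739]
ee_rot: [0.001, 0.99, 0.139, -0.001]
contact_force: [-0.3, -0.0, -2.1]
width: 0.034
gripper_force: 60.6
wrist [354. 185.] 946 [0.537 0.22  0.101] [0.536  0.2183 0.096 ]
wrist [348. 240.] 855 [0.473 0.203 0.101] [0.4713 0.2012 0.096 ]
wrist [274. 280.] 4678 [0.515 0.306 0.295] [0.3939 0.2705 0.096 ]
top [213. 236.] 126 [0.534 0.216 0.1  ] [0.5344 0.2174 0.096 ]
top [219. 261.] 95 [0.468 0.199 0.1  ] [0.4682 0.1993 0.096 ]
scene [395.  40.] 109 [-0.538 -0.213  0.015] [-0.4054 -0.1593  0.096 ]
scene [397. 207.] 240 [0.516 0.306 0.295] [0.3496 0.2624 0.096 ]
scene [354. 223.] 164 [0.473 0.201 0.1  ] [0.4708 0.2005 0.096 ]
scene [347. 242.] 143 [0.535 0.218 0.1  ] [0.5321 0.2169 0.096 ]
```

```bash
python3 -m pendant '[{"jaw":-1,"tx":0,"ty":0,"tz":-5,"ax":0,"ay":0,"az":0},{"jaw":-1,"tx":0,"ty":0,"tz":-9,"ax":0,"ay":0,"az":0},{"jaw":-1,"tx":0,"ty":0,"tz":-12,"ax":0,"ay":0,"az":0},{"jaw":-1,"tx":0,"ty":0,"tz":-15,"ax":0,"ay":0,"az":0},{"jaw":-1,"tx":0,"ty":0,"tz":-17.5,"ax":0,"ay":0,"az":0},{"jaw":-1,"tx":0,"ty":0,"tz":-19,"ax":0,"ay":0,"az":0},{"jaw":-1,"tx":0,"ty":0,"tz":-19.4,"ax":0,"ay":0,"az":0},{"jaw":-1,"tx":0,"ty":0,"tz":-19.4,"ax":0,"ay":0,"az":0}]' 60
```

```text
clock: 28.8
position: [0.5109, 0.3054, 0.081]
ee_rot: [-0.0, 0.99, 0.139, 0.001]
contact_force: [0.8, -0.5, -2.3]
width: 0.034
gripper_force: 60.9
```

```bash
python3 -m pendant '[{"jaw":0.1,"tx":0,"ty":0,"tz":0,"ax":0,"ay":0,"az":0},{"jaw":0.1,"tx":0,"ty":0,"tz":0,"ax":0,"ay":0,"az":0},{"jaw":0.1,"tx":0,"ty":0,"tz":0,"ax":0,"ay":0,"az":0},{"jaw":0.1,"tx":0,"ty":0,"tz":2,"ax":0,"ay":0,"az":0},{"jaw":0.1,"tx":0,"ty":0,"tz":6,"ax":0,"ay":0,"az":0},{"jaw":0.1,"tx":0,"ty":0,"tz":12,"ax":0,"ay":0,"az":0},{"jaw":-0.3,"tx":0,"ty":0,"tz":18,"ax":0,"ay":0,"az":0},{"jaw":-1,"tx":-3,"ty":5,"tz":19,"ax":0,"ay":0,"az":0},{"jaw":-1,"tx":-6.6,"ty":10.5,"tz":19,"ax":0,"ay":0,"az":0},{"jaw":-1,"tx":-6.6,"ty":10.5,"tz":19,"ax":0,"ay":0,"az":0}]' 40
cat > car.py <<'E'
from look import *
a=np.radians(16.05); R=np.array([[np.cos(a),-np.sin(a)],[np.sin(a),np.cos(a)]])
Q=np.r_[cloud(ims['top']).reshape(-1,3),cloud(ims['scene']).reshape(-1,3)]
L=(Q[:,:2]-[.4906,.252])@R
def flaps(lo=.13,hi=.19):
  for n,i,h,zh,w,s in (('sa',1,.09,.1095,.055,1),('sb',1,.09,.1095,.055,-1),('la',0,.067,.1125,.08,1),('lb',0,.067,.1125,.08,-1)):
    k=(Q[:,2]>lo)&(Q[:,2]<hi)&(abs(L[:,1-i])<w)&(s*L[:,i]>h-.005)&(s*L[:,i]<h+.08)
    if k.sum()>30: print(n,np.median(np.arctan2(Q[k,2]-zh,h-s*L[k,i])).round(2),k.sum())
flaps()
p=manip.get_state()['position']; print('tcp',p.round(4),'carton xy',((p[:2]-[.4906,.252])@R).round(4))
E
python3 car.py
```

```text
clock: 30.05
position: [0.4417, 0.4136, 0.2708]
ee_rot: [-0.001, 0.99, 0.141, -0.0]
contact_force: [0.1, -0.4, -0.3]
width: 0.0004
gripper_force: 0.0
wrist [390. 154.] 1085 [0.512 0.307 0.101] [0.512  0.3046 0.096 ]
wrist [471. 155.] 1240 [0.535 0.223 0.1  ] [0.5353 0.2199 0.096 ]
wrist [457. 214.] 1041 [0.471 0.205 0.101] [0.4707 0.2026 0.096 ]
top [213. 236.] 126 [0.534 0.216 0.1  ] [0.5344 0.2174 0.096 ]
top [180. 245.] 138 [0.509 0.302 0.1  ] [0.5105 0.3039 0.096 ]
top [219. 261.] 124 [0.468 0.199 0.1  ] [0.4688 0.2    0.096 ]
scene [395.  40.] 109 [-0.54  -0.213  0.016] [-0.4054 -0.1593  0.096 ]
scene [354. 223.] 169 [0.473 0.201 0.099] [0.4702 0.2006 0.096 ]
scene [347. 242.] 143 [0.535 0.218 0.1  ] [0.5321 0.2169 0.096 ]
scene [380. 253.] 143 [0.511 0.303 0.1  ] [0.5073 0.3026 0.096 ]
sa 2.18 1136
sb 2.32 952
la 2.09 959
lb 2.26 1980
tcp [0.4443 0.4101 0.2702] carton xy [-0.0007  0.1647]
```

All three bottles are down, with cap tops at 0.100, and the flaps are still open. Now I'll fold short flap a.

```bash
python3 -m pendant '[{"jaw":-1,"tx":0,"ty":0,"tz":-6,"ax":0,"ay":0,"az":0},{"jaw":-1,"tx":0,"ty":0,"tz":-12.5,"ax":0,"ay":0,"az":0},{"jaw":-1,"tx":0.8,"ty":-2.9,"tz":-12.5,"ax":0,"ay":0,"az":0},{"jaw":-1,"tx":1.2,"ty":-4.3,"tz":-12.5,"ax":0,"ay":0,"az":0},{"jaw":-1,"tx":1.65,"ty":-5.75,"tz":-12.5,"ax":0,"ay":0,"az":0},{"jaw":-1,"tx":2.2,"ty":-7.7,"tz":-12.7,"ax":0,"ay":0,"az":0},{"jaw":-1,"tx":2.6,"ty":-9.1,"tz":-13.4,"ax":0,"ay":0,"az":0},{"jaw":-1,"tx":2.85,"ty":-9.9,"tz":-14.4,"ax":0,"ay":0,"az":0},{"jaw":-1,"tx":2.9,"ty":-10.05,"tz":-15.2,"ax":0,"ay":0,"az":0},{"jaw":-1,"tx":2.9,"ty":-10.05,"tz":-15.6,"ax":0,"ay":0,"az":0}]' 40
python3 -m pendant '[{"jaw":-1,"tx":0,"ty":0,"tz":0,"ax":0,"ay":0,"az":0},{"jaw":-1,"tx":0,"ty":0,"tz":0,"ax":0,"ay":0,"az":0},{"jaw":-1,"tx":0,"ty":0,"tz":0,"ax":0,"ay":0,"az":0}]' 40
python3 car.py | grep -v wrist
```

```text
clock: 31.45
position: [0.4729, 0.3098, 0.1134]
ee_rot: [0.0, 0.99, 0.139, -0.001]
contact_force: [0.2, -0.2, 0.8]
width: -0.0001
gripper_force: 0.2
clock: 31.82
position: [0.4734, 0.3103, 0.1146]
ee_rot: [-0.0, 0.99, 0.139, 0.0]
contact_force: [-0.0, -0.3, -0.2]
width: 0.0002
gripper_force: 0.0
top [213. 236.] 125 [0.534 0.216 0.1  ] [0.5344 0.2173 0.096 ]
top [219. 261.] 113 [0.469 0.199 0.1  ] [0.4689 0.1995 0.096 ]
scene [395.  40.] 109 [-0.539 -0.215  0.016] [-0.4054 -0.1593  0.096 ]
scene [354. 223.] 165 [0.473 0.201 0.1  ] [0.4706 0.2006 0.096 ]
scene [346. 242.] 142 [0.535 0.217 0.1  ] [0.532  0.2167 0.096 ]
sa 1.63 91
sb 2.32 960
la 2.09 959
lb 2.26 1557
tcp [0.4733 0.3101 0.1145] carton xy [-0.0005  0.0606]
```

```bash
python3 -m pendant '[{"jaw":-1,"tx":0,"ty":0,"tz":-0.2,"ax":0,"ay":0,"az":0},{"jaw":-1,"tx":0,"ty":0,"tz":-0.3,"ax":0,"ay":0,"az":0},{"jaw":-1,"tx":0,"ty":0,"tz":-0.3,"ax":0,"ay":0,"az":0}]' 40
python3 -m pendant '[{"jaw":-1,"tx":0,"ty":0,"tz":5,"ax":0,"ay":0,"az":0},{"jaw":-1,"tx":0,"ty":0,"tz":10,"ax":0,"ay":0,"az":0},{"jaw":-1,"tx":0,"ty":0,"tz":15.5,"ax":0,"ay":0,"az":0},{"jaw":-1,"tx":1.7,"ty":-6,"tz":15.5,"ax":0,"ay":0,"az":0},{"jaw":-1,"tx":3.4,"ty":-12,"tz":15.5,"ax":0,"ay":0,"az":0},{"jaw":-1,"tx":5.2,"ty":-18,"tz":15.5,"ax":0,"ay":0,"az":0},{"jaw":-1,"tx":6.5,"ty":-22.6,"tz":15.5,"ax":0,"ay":0,"az":0},{"jaw":-1,"tx":6.5,"ty":-22.6,"tz":15.5,"ax":0,"ay":0,"az":0},{"jaw":-1,"tx":6.5,"ty":-22.6,"tz":15.5,"ax":0,"ay":0,"az":0}]' 40
python3 - <<'E'
from car import *
k=(abs(L[:,0])<.05)&(Q[:,2]>.09)&(Q[:,2]<.2)
for y in np.arange(.02,.1,.01):
    z=Q[k&(abs(L[:,1]-y)<.003),2]; print(y.round(2),(np.percentile(z,[10,50,90])*1000).round(0) if len(z) else None,end=' ')
E
```

```text
clock: 32.35
position: [0.4732, 0.3098, 0.1112]
ee_rot: [0.0, 0.99, 0.139, -0.0]
contact_force: [0.3, -0.1, 1.0]
width: -0.0003
gripper_force: 0.0
clock: 33.48
position: [0.538, 0.0843, 0.2662]
ee_rot: [-0.0, 0.99, 0.138, -0.0]
contact_force: [0.5, -0.3, 0.0]
width: 0.0002
gripper_force: 0.0
wrist [153. 157.] 1095 [0.537 0.215 0.101] [0.5361 0.2159 0.096 ]
wrist [ 86. 155.] 231 [0.518 0.287 0.09 ] [0.5186 0.2848 0.096 ]
wrist [160. 216.] 968 [0.474 0.197 0.101] [0.4717 0.1983 0.096 ]
top [222. 261.] 60 [0.47  0.191 0.1  ] [0.4687 0.1923 0.096 ]
scene [395.  40.] 109 [-0.539 -0.214  0.015] [-0.4054 -0.1593  0.096 ]
scene [354. 223.] 170 [0.473 0.201 0.1  ] [0.4703 0.2005 0.096 ]
scene [346. 242.] 140 [0.535 0.218 0.1  ] [0.5323 0.2167 0.096 ]
sb 2.31 539
la 2.09 685
lb 2.26 1771
tcp [0.5379 0.0852 0.2663] carton xy [-0.0007 -0.1733]
0.02 [109. 111. 114.] 0.03 [109. 111. 113.] 0.04 [109. 111. 113.] 0.05 [109. 111. 113.] 0.06 [109. 111. 113.] 0.07 [109. 111. 113.] 0.08 [109. 111. 113.] 0.09 [109. 111. 114.]
```

```bash
python3 -m pendant '[{"jaw":-1,"tx":0,"ty":0,"tz":-6,"ax":0,"ay":0,"az":0},{"jaw":-1,"tx":0,"ty":0,"tz":-12.3,"ax":0,"ay":0,"az":0},{"jaw":-1,"tx":-0.9,"ty":3.2,"tz":-12.3,"ax":0,"ay":0,"az":0},{"jaw":-1,"tx":-1.5,"ty":5.1,"tz":-12.3,"ax":0,"ay":0,"az":0},{"jaw":-1,"tx":-1.9,"ty":6.55,"tz":-12.3,"ax":0,"ay":0,"az":0},{"jaw":-1,"tx":-2.4,"ty":8.5,"tz":-12.5,"ax":0,"ay":0,"az":0},{"jaw":-1,"tx":-2.85,"ty":9.9,"tz":-13.2,"ax":0,"ay":0,"az":0},{"jaw":-1,"tx":-3.05,"ty":10.7,"tz":-14.2,"ax":0,"ay":0,"az":0},{"jaw":-1,"tx":-3.1,"ty":10.9,"tz":-15,"ax":0,"ay":0,"az":0},{"jaw":-1,"tx":-3.1,"ty":10.9,"tz":-15.5,"ax":0,"ay":0,"az":0}]' 40
python3 -m pendant '[{"jaw":-1,"tx":0,"ty":0,"tz":0,"ax":0,"ay":0,"az":0},{"jaw":-1,"tx":0,"ty":0,"tz":0,"ax":0,"ay":0,"az":0}]' 40
```

```text
clock: 34.88
position: [0.507, 0.1928, 0.1106]
ee_rot: [0.0, 0.99, 0.139, -0.001]
contact_force: [-4.5, 0.1, 23.0]
width: -0.0001
gripper_force: 12.4
clock: 35.12
position: [0.5074, 0.1924, 0.1111]
ee_rot: [0.0, 0.99, 0.138, -0.0]
contact_force: [-0.3, 0.7, -0.3]
width: -0.0001
gripper_force: 0.0
```

```bash
python3 -m pendant '[{"jaw":-1,"tx":0,"ty":0,"tz":5,"ax":0,"ay":0,"az":0},{"jaw":-1,"tx":0,"ty":0,"tz":10,"ax":0,"ay":0,"az":0},{"jaw":-1,"tx":0,"ty":0,"tz":16,"ax":0,"ay":0,"az":0},{"jaw":-1,"tx":4,"ty":3.3,"tz":16,"ax":0,"ay":0,"az":0},{"jaw":-1,"tx":8,"ty":6.6,"tz":16,"ax":0,"ay":0,"az":0},{"jaw":-1,"tx":11.8,"ty":9.9,"tz":16,"ax":0,"ay":0,"az":0},{"jaw":-1,"tx":11.8,"ty":9.9,"tz":16,"ax":0,"ay":0,"az":0},{"jaw":-1,"tx":11.8,"ty":9.9,"tz":16,"ax":0,"ay":0,"az":0}]' 40
python3 - <<'E'
from car import *
k=(abs(L[:,0])<.05)&(Q[:,2]>.09)&(Q[:,2]<.2)
for y in np.arange(-.09,.1,.02):
    z=Q[k&(abs(L[:,1]-y)<.003),2]; print(y.round(2),(np.percentile(z,[10,50,90])*1000).round(0) if len(z) else None,end=' ')
E
```

```text
clock: 36.12
position: [0.6248, 0.2913, 0.2704]
ee_rot: [0.0, 0.99, 0.139, -0.001]
contact_force: [0.8, -0.0, 0.2]
width: 0.0002
gripper_force: 0.0
la 2.09 917
lb 2.25 1107
tcp [0.6245 0.291  0.2719] carton xy [0.1395 0.0005]
-0.09 [109. 111. 114.] -0.07 [108. 111. 113.] -0.05 [109. 111. 113.] -0.03 [108. 111. 113.] -0.01 None 0.01 None 0.03 [109. 111. 113.] 0.05 [109. 111. 114.] 0.07 [109. 111. 113.] 0.09 [109. 111. 114.]
```

```bash
python3 -m pendant '[{"jaw":-1,"tx":0,"ty":0,"tz":-6,"ax":0,"ay":0,"az":0},{"jaw":-1,"tx":0,"ty":0,"tz":-12.3,"ax":0,"ay":0,"az":0},{"jaw":-1,"tx":-2.35,"ty":-0.7,"tz":-12.3,"ax":0,"ay":0,"az":0},{"jaw":-1,"tx":-4.3,"ty":-1.25,"tz":-12.3,"ax":0,"ay":0,"az":0},{"jaw":-1,"tx":-5.9,"ty":-1.7,"tz":-12.3,"ax":0,"ay":0,"az":0},{"jaw":-1,"tx":-7.85,"ty":-2.25,"tz":-12.5,"ax":0,"ay":0,"az":0},{"jaw":-1,"tx":-9.35,"ty":-2.7,"tz":-13.2,"ax":0,"ay":0,"az":0},{"jaw":-1,"tx":-10.15,"ty":-2.9,"tz":-14.2,"ax":0,"ay":0,"az":0},{"jaw":-1,"tx":-10.3,"ty":-3,"tz":-15,"ax":0,"ay":0,"az":0},{"jaw":-1,"tx":-10.3,"ty":-3,"tz":-15.4,"ax":0,"ay":0,"az":0}]' 40
python3 -m pendant '[{"jaw":-1,"tx":0,"ty":0,"tz":0,"ax":0,"ay":0,"az":0},{"jaw":-1,"tx":0,"ty":0,"tz":-0.15,"ax":0,"ay":0,"az":0},{"jaw":-1,"tx":0,"ty":0,"tz":-0.15,"ax":0,"ay":0,"az":0}]' 40
```

```text
clock: 37.52
position: [0.5222, 0.2617, 0.1167]
ee_rot: [0.0, 0.99, 0.139, -0.0]
contact_force: [0.5, -0.3, 1.0]
width: -0.0001
gripper_force: 0.2
clock: 37.9
position: [0.5226, 0.262, 0.1158]
ee_rot: [0.0, 0.99, 0.139, 0.0]
contact_force: [-0.5, 0.1, 1.2]
width: 0.0002
gripper_force: 0.0
```

```bash
python3 -m pendant '[{"jaw":-1,"tx":0,"ty":0,"tz":5,"ax":0,"ay":0,"az":0},{"jaw":-1,"tx":0,"ty":0,"tz":10,"ax":0,"ay":0,"az":0},{"jaw":-1,"tx":0,"ty":0,"tz":15.5,"ax":0,"ay":0,"az":0},{"jaw":-1,"tx":-5,"ty":-1.5,"tz":15.5,"ax":0,"ay":0,"az":0},{"jaw":-1,"tx":-10,"ty":-3,"tz":15.5,"ax":0,"ay":0,"az":0},{"jaw":-1,"tx":-14,"ty":-4.1,"tz":15.5,"ax":0,"ay":0,"az":0},{"jaw":-1,"tx":-17.6,"ty":-5.1,"tz":15.5,"ax":0,"ay":0,"az":0},{"jaw":-1,"tx":-17.6,"ty":-5.1,"tz":15.5,"ax":0,"ay":0,"az":0},{"jaw":-1,"tx":-17.6,"ty":-5.1,"tz":15.5,"ax":0,"ay":0,"az":0}]' 40
python3 - <<'E'
from car import *
k=(abs(L[:,1])<.08)&(Q[:,2]>.09)&(Q[:,2]<.2)
for y in np.arange(-.06,.08,.01):
    z=Q[k&(abs(L[:,0]-y)<.003),2]; print(y.round(2),(np.percentile(z,[10,50,90])*1000).round(0) if len(z) else None,end=' ')
E
```

```text
clock: 39.02
position: [0.3471, 0.2112, 0.2713]
ee_rot: [-0.0, 0.99, 0.139, 0.001]
contact_force: [0.0, -0.2, -0.1]
width: -0.0002
gripper_force: 0.0
scene [395.  40.] 108 [-0.54  -0.213  0.016] [-0.4058 -0.1593  0.096 ]
lb 2.26 1990
tcp [0.3474 0.2112 0.2708] carton xy [-0.1489  0.0004]
-0.06 [109. 111. 114.] -0.05 [109. 111. 113.] -0.04 [109. 111. 114.] -0.03 [109. 111. 114.] -0.02 [109. 111. 114.] -0.01 [109. 111. 114.] 0.0 [110. 116. 118.] 0.01 [114. 116. 118.] 0.02 [114. 116. 118.] 0.03 [113. 116. 118.] 0.04 [113. 115. 118.] 0.05 [113. 115. 117.] 0.06 [112. 114. 117.] 0.07 [ 94. 107. 115.] 0.08 None
```

```bash
python3 -m pendant '[{"jaw":-1,"tx":0,"ty":0,"tz":-6,"ax":0,"ay":0,"az":0},{"jaw":-1,"tx":0,"ty":0,"tz":-12.3,"ax":0,"ay":0,"az":0},{"jaw":-1,"tx":2.3,"ty":0.65,"tz":-12.3,"ax":0,"ay":0,"az":0},{"jaw":-1,"tx":4.2,"ty":1.2,"tz":-12.3,"ax":0,"ay":0,"az":0},{"jaw":-1,"tx":6.8,"ty":1.95,"tz":-12.3,"ax":0,"ay":0,"az":0},{"jaw":-1,"tx":8.75,"ty":2.5,"tz":-12.5,"ax":0,"ay":0,"az":0},{"jaw":-1,"tx":10.3,"ty":2.95,"tz":-13.2,"ax":0,"ay":0,"az":0},{"jaw":-1,"tx":11.05,"ty":3.2,"tz":-14.2,"ax":0,"ay":0,"az":0},{"jaw":-1,"tx":11.25,"ty":3.25,"tz":-15,"ax":0,"ay":0,"az":0},{"jaw":-1,"tx":11.25,"ty":3.25,"tz":-15.4,"ax":0,"ay":0,"az":0}]' 40
python3 -m pendant '[{"jaw":-1,"tx":0,"ty":0,"tz":0,"ax":0,"ay":0,"az":0},{"jaw":-1,"tx":0,"ty":0,"tz":-0.15,"ax":0,"ay":0,"az":0},{"jaw":-1,"tx":0,"ty":0,"tz":-0.15,"ax":0,"ay":0,"az":0}]' 40
python3 -m pendant '[{"jaw":-1,"tx":0,"ty":0,"tz":4,"ax":0,"ay":0,"az":0},{"jaw":-1,"tx":0,"ty":0,"tz":9,"ax":0,"ay":0,"az":0},{"jaw":-1,"tx":0,"ty":0,"tz":15,"ax":0,"ay":0,"az":0},{"jaw":-1,"tx":-2,"ty":-6,"tz":17,"ax":0,"ay":0,"az":0},{"jaw":-1,"tx":-2,"ty":-12,"tz":17,"ax":0,"ay":0,"az":0},{"jaw":-1,"tx":-2,"ty":-18,"tz":17,"ax":0,"ay":0,"az":0},{"jaw":-1,"tx":-2,"ty":-24,"tz":17,"ax":0,"ay":0,"az":0},{"jaw":-1,"tx":-2,"ty":-30,"tz":17,"ax":0,"ay":0,"az":0},{"jaw":-1,"tx":-2,"ty":-30,"tz":17,"ax":0,"ay":0,"az":0}]' 40
python3 - <<'E'
from car import *
k=(abs(L[:,1])<.08)&(Q[:,2]>.09)&(Q[:,2]<.2)
for y in np.arange(-.06,.08,.01):
    z=Q[k&(abs(L[:,0]-y)<.003),2]; print(y.round(2),(np.percentile(z,[10,50,90])*1000).round(0) if len(z) else None,end=' ')
cv2.imwrite('pics/end.png',ims['scene']['pixels'])
E
```

```text
clock: 40.42
position: [0.4581, 0.2432, 0.116]
ee_rot: [0.0, 0.99, 0.139, -0.001]
contact_force: [0.5, -0.4, 0.1]
width: -0.0
gripper_force: 0.2
clock: 40.8
position: [0.4587, 0.2434, 0.1155]
ee_rot: [-0.0, 0.99, 0.139, 0.0]
contact_force: [0.6, 1.2, -0.7]
width: 0.0
gripper_force: 0.0
clock: 41.92
position: [0.4387, -0.0605, 0.2855]
ee_rot: [0.001, 0.991, 0.135, 0.0]
contact_force: [0.6, 0.7, 0.1]
width: 0.0002
gripper_force: 0.0
scene [395.  40.] 108 [-0.539 -0.214  0.015] [-0.4058 -0.1593  0.096 ]
tcp [ 0.4386 -0.0559  0.2854] carton xy [-0.1351 -0.2815]
-0.06 [112. 115. 117.] -0.05 [113. 115. 117.] -0.04 [113. 115. 117.] -0.03 [113. 115. 117.] -0.02 [113. 116. 118.] -0.01 [114. 116. 119.] 0.0 [114. 116. 119.] 0.01 [114. 117. 119.] 0.02 [114. 116. 118.] 0.03 [113. 115. 117.] 0.04 [113. 115. 117.] 0.05 [112. 115. 117.] 0.06 [112. 114. 117.] 0.07 [ 94. 107. 115.] 0.08 None
```

View pics/end.png

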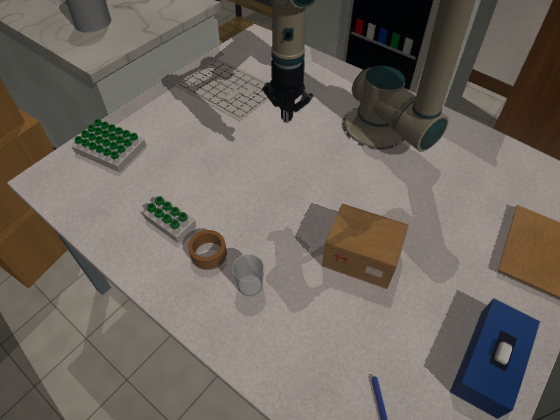

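The final view shows the carton closed flat at (365,245), no bottle left on the bench, the bystanders unmoved and the arm clear.

```bash
python3 -c "
from rig import manip; print(manip.sign_off())"
```

```text
the job is handed in; nothing more can be done
None
```

The job is handed in: all three bottles present stand upright in their own compartments, the carton was closed flat (short flaps first, then long), and the tube rack, beaker and tape roll were left in place; the sign-off returned no verdict.

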